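# Load the soap curing box

## Task

Open the drawer of the white curing box; its catch may or may not be holding it, so try the drawer first, and if it is held turn the grey knob a little anticlockwise and try again until it comes, then pull it out nearly all the way. First lay all brown cured soaps from it flat on the cork mat, then lay the fresh soaps from the baking sheet flat in their pockets, cream in pocket 1 (one dot), pink in 2, green in 3, blue in 4, strictly in that order, leaving the pocket of a missing colour empty. At last shut the drawer fully, and leave the two bottles where they stand.

Things in the scene. Friction and masses are not known exactly. Their poses are not given: they have to be found in the camera images.
- drawer (a joint): the wooden drawer of the white curing box: how far it is pulled out, m; 0 fully shut, 0.130 fully out. Free, it needs about 3 N to move and stays where it is left. Held by the catch, it gives 2 to 5 mm, then stops hard (pull with no more than 20 N)
- box_front (a point): middle of the front upper edge of the white box (fixed; roof top 75 mm above the table; 150 mm deep from this edge back, 364 mm wide). Its x axis points level from front to back of the box, so the drawer comes out along -x; y points to the box's left seen from the robot; z up
- pull (a point): centre of the blue upright pull fin on the drawer's front: 16 mm thick along y, 36 mm long along x (its back end, 18 mm behind this point, on the front panel), 40 mm high (z 35 to 75 mm above the table). Pinch it across y from above. Moves with the drawer; axes as box_front
- catch_knob (a point): centre of the round grey unmarked catch knob on the box roof: diameter 42 mm, upright axis, z 79 to 112 mm above the table (this point 96 mm). This point is fixed to the box and does not turn. The knob turns stiffly (0.12 N m), stays where it is left, 2.6 rad from stop to stop
- catch_axis (a point): point on the knob's axis at the roof, z 75 mm. How the catch works: the drawer is free only in the middle 0.8 rad of the knob's turn, held towards either stop. At the start the knob stands in the free part or clockwise of it: if held, turn it anticlockwise seen from above, 0.4 rad at a time (cannot jump past the free part), and try the drawer each time
- pocket1 (a point): middle of the floor of drawer pocket 1 (marked by 1 black dot on the pocket floor and on the top of the front panel): leftmost seen from the robot. Pockets are 60 mm (x) by 66 mm (y) inside, 70 mm apart along y, floor 14 mm above the table, rims 6 mm high; 63 mm from the middle to the front panel (top 69 mm above the table) and, drawer fully out, 68 mm to the roof's edge. Moves with the drawer; axes as box_front
- pocket2 (a point): middle of the floor of drawer pocket 2 (marked by 2 black dots on the pocket floor and on the top of the front panel): same size as pocket 1, the next to its right
- pocket3 (a point): middle of the floor of drawer pocket 3 (marked by 3 black dots on the pocket floor and on the top of the front panel): same size as pocket 1, the next to its right
- pocket4 (a point): middle of the floor of drawer pocket 4 (marked by 4 black dots on the pocket floor and on the top of the front panel): same size, rightmost
- cream_mid (a point): centre of the cream soap: a round puck, diameter 50 mm, 36 mm high, standing flat (this point 18 mm above its underside), about 80 g; starts on the flat aluminium baking sheet (220 mm square, 2 mm thick). May be absent
- pink_mid (a point): centre of the pink soap: a round puck, diameter 50 mm, 36 mm high, standing flat (this point 18 mm above its underside), about 80 g; starts on the flat aluminium baking sheet (220 mm square, 2 mm thick). May be absent
- green_mid (a point): centre of the green soap: a round puck, diameter 50 mm, 36 mm high, standing flat (this point 18 mm above its underside), about 80 g; starts on the flat aluminium baking sheet (220 mm square, 2 mm thick). May be absent
- blue_mid (a point): centre of the dark blue soap: a round puck, diameter 50 mm, 36 mm high, standing flat (this point 18 mm above its underside), about 80 g; starts on the flat aluminium baking sheet (220 mm square, 2 mm thick). May be absent
- cured1_mid (a point): centre of a brown cured soap, same puck shape (diameter 50 mm, 36 mm high); starts flat in pocket 1 of the shut drawer, within 4 mm of its middle. May be absent (only 1 or 2 of the four are there)
- cured2_mid (a point): centre of a brown cured soap, same puck shape (diameter 50 mm, 36 mm high); starts flat in pocket 2 of the shut drawer, within 4 mm of its middle. May be absent (only 1 or 2 of the four are there)
- cured3_mid (a point): centre of a brown cured soap, same puck shape (diameter 50 mm, 36 mm high); starts flat in pocket 3 of the shut drawer, within 4 mm of its middle. May be absent (only 1 or 2 of the four are there)
- cured4_mid (a point): centre of a brown cured soap, same puck shape (diameter 50 mm, 36 mm high); starts flat in pocket 4 of the shut drawer, within 4 mm of its middle. May be absent (only 1 or 2 of the four are there)
- mat_top (a point): centre of the top of the flat cork mat: 200 mm along its x, 120 mm along y, top 6 mm above the table, fixed, no rim
- amber_bottle: brown glass bottle with black cap, bystander: diameter 68 mm, 160 mm high; origin at the centre of its underside
- squeeze_bottle: white squeeze bottle with a pointed nozzle, bystander: diameter 60 mm, 150 mm high; origin at the centre of its underside

How it is judged:
By the outcome, as a careful person would: the job done as asked, in the order asked, and still so for the second after the job is handed in, with the robot touching nothing.
Of soap_cream, soap_pink, soap_green, soap_blue only 3 to 4 are there at a start; the rules pass over those that are not, and their reading is None.
Of cured1, cured2, cured3, cured4 only 1 to 2 are there at a start; the rules pass over those that are not, and their reading is None.
At some moment in a run one of soap_cream, soap_pink, soap_green, soap_blue may be knocked a few centimetres aside while the robot is not near it.
Once in a run the grip may slacken for a moment while it holds something.
It also fails if it takes over 210 s, if anything falls off the work surface, if the arm or the gripper's body presses on something with over 40 N, if the wrist force passes 120 N, or if a joint passes its speed limit or range.

## Robot

A 6-joint arm with a two-finger parallel gripper is mounted at the origin on the work surface. World frame = base frame: x ahead of the robot, y to its left, z up, the work surface at z = 0. Lengths are in m, angles in degrees, forces in N, time in s.
With the tool pointing down it reaches from about 0.375 to 0.925 m from the base axis. Payload 5.7 kg.
Tool frame: the origin (TCP) lies where the fingers leave the gripper's body, on its centre line; the fingertips stand 73 mm ahead of it and the grasp point (between the pads) lies 54 mm ahead of it; z points along the fingers, y is the line along which they close (so a half turn about z gives the same grasp; the last joint's range is limited). The gripper opens to 85 mm and grips with 20 to 120 N. Pads are 22 mm wide; open, the fingers measure 114 mm over their backs; the gripper's body (76 mm by 85 mm) begins 54 mm behind the grasp point. The pads swing forward as they close: fully open they stand 13 mm farther back than shut.
Start: joints at [58.894, 20.558, 86.54, -0, 72.909, -6.595], TCP at [0.249, 0.546, 0.304] pointing down, gripper open.
Joint ranges: [-170.27, 170.27], [-57.76, 135], [12.27, 136.19], [-55.21, 235.2], [11.17, 155.16], [-170.74, 170.74]. Speed limits (degrees/s): [136.94, 136.94, 180, 180, 180, 180].

## Interface

Orientations are given as a 3x3 rotation matrix whose columns are the frame's x, y, z axes.
In Python, from cell import arm gives the robot as it stands.
- The arm moves only by the tool carry_out, never from a script. Its argument "commands" is a list of rows, each a list of 2 entries, a list of its own where there are three numbers: the shift along the tool's x, y, z as a fraction of full scale, then the turn, a rotation vector about the tool's x, y, z as a fraction of full scale. In form: [[[tx, ty, tz], [ax, ay, az]], ...]. A call has 1 to 8 rows; each row is the pose to reach, as a shift and turn from the pose commanded when the call began, along the tool's axes at that moment; what a row does not reach only later rows make up. Full scale, the value 1, is 300 mm for a shift and 90 degrees for a turn. A row lasts 1/12 s, in which the tool goes at most 41.7 mm and 7.16 degrees, less where a joint would pass 70% of its speed; a pose out of reach is approached as far as the arm can. A call with a number of a shift or a turn outside -1 to 1 is refused whole. A call with a gripper value outside its range is refused whole. "fingers" is the opening, from 0 (shut) to 1 (fully open), set as the call begins (left out, the last holds). The fingers move at their own pace and stop on an object; "newtons" is the grip in N (left out, the last holds). Time passes only in rows, so rows that repeat a pose let the fingers close. It gives the time, the measured TCP pose, the force, the opening and the grip force at its end, in the units of the state.
- arm.get_state(): the state, without advancing time (a new reading comes with each control period).
- arm.read_camera(name): name is "scene" or "side" or "wrist"; returns a dict with "color" (400x640x3 uint8, red, green, blue), "K" (3x3 intrinsics, pixels), "origin" and "attitude" of the camera in the world. Camera axes: x right, y down, z forward; pixel columns grow to the right and rows downward; lengths in m; the calibration is good to about 2 mm. A picture is of the moment at which its call begins. There is no depth.
- arm.finish_job(): hands the job in; it is judged then, once.
The state is a dict: "time": time; "joint_positions": joint angles; "joint_velocities": joint speeds; "joint_torque": joint torques, N m; "tcp_pos": TCP position; "eef_rot": TCP orientation; "ft_force": force on the tool from outside, world axes, zero at the start; "torque": the same for the moment, N m; "width": finger opening in m; "finger_force": force on a finger pad.
Only numpy, scipy, OpenCV 4.12 (cv2) and the standard library are available. Lean on these libraries where they do the work, as an engineer would, in place of code of your own. Each camera call takes 0.05 s, during which the arm holds its last target. There are 200 camera calls.

## Working session

There is one attempt and no reset: what is moved stays moved. The work goes in short steps, Python scripts to look and compute and a tool call to move; the robot and the scene stay as the last step left them, time stands still between calls to the robot, and variables do not carry over. Pictures are saved under pics/ and viewed, at most 14 in all, crops included, and the job is handed in when it is done.

Besides the shell and the picture viewer there is one more tool, called after "Emit:" as name([rows], argument=value, ...), one row to a line, values as JSON. carry_out: Moves the arm, as the interface text tells. Shift numbers are shares of 300 mm and turn numbers shares of 90 degrees, none past 1 either way. Its arguments: {"type":"object","properties":{"commands":{"type":"array"},"fingers":{"type":"number"},"newtons":{"type":"number"}},"required":["commands"]}

```bash
ls; mkdir -p pics
cat > h.py <<'E'
import numpy as np, cv2
from cell import arm
def shot(name,fn=None):
    d=arm.read_camera(name)
    if fn: cv2.imwrite('pics/'+fn,cv2.cvtColor(d['color'],cv2.COLOR_RGB2BGR))
    return d
def ray(d,u,v,z):
    K=np.array(d['K']);R=np.array(d['attitude']);o=np.array(d['origin'])
    r=R@np.linalg.solve(K,[u,v,1.]);return o+r*(z-o[2])/r[2]
def proj(d,p):
    c=np.array(d['attitude']).T@(np.array(p)-d['origin']);q=np.array(d['K'])@c;return q[:2]/q[2]
def st():
    s=arm.get_state();print('t',s['time'],'tcp',np.round(s['tcp_pos'],4),'w',s['width'],'F',np.round(s['ft_force'],1),'q',np.round(s['joint_positions'],1));print(np.round(s['eef_rot'],3));return s
E
python3 - <<'E'
from h import *
st()
for n in ('scene','side','wrist'):
    d=shot(n,n+'0.png');print(n,np.round(d['origin'],3),np.round(d['attitude'],3).tolist(),d['K'][0][0])
E
```

```text
pics
t 0.0 tcp [0.2486 0.5455 0.3031] w 0.08598149435877954 F [-0.7  0.1 -0. ] q [58.9 20.6 86.6  0.  72.9 -6.6]
[[-0.91   0.415 -0.001]
 [ 0.415  0.91  -0.002]
 [ 0.    -0.002 -1.   ]]
scene [1.077 0.258 0.858] [[-0.424, 0.736, -0.528], [0.905, 0.352, -0.237], [0.011, -0.579, -0.815]] 361.6347096829581
side [ 0.056 -0.92   0.915] [[0.883, -0.271, 0.382], [-0.468, -0.541, 0.699], [0.017, -0.796, -0.605]] 484.1528362550081
wrist [0.187 0.573 0.373] [[0.416, 0.876, 0.246], [0.91, -0.399, -0.115], [-0.002, 0.271, -0.963]] 333.008473677556
```

View pics/scene0.png

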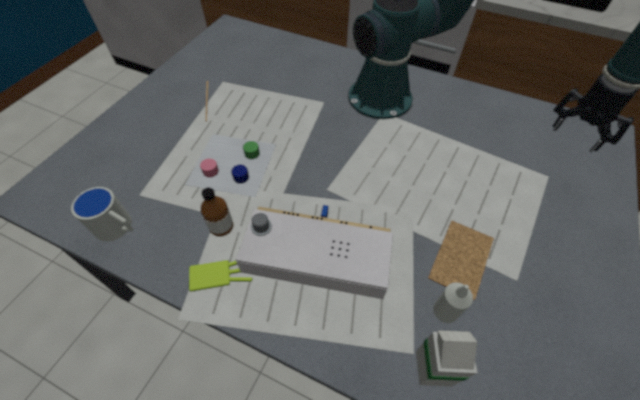

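View pics/side0.png

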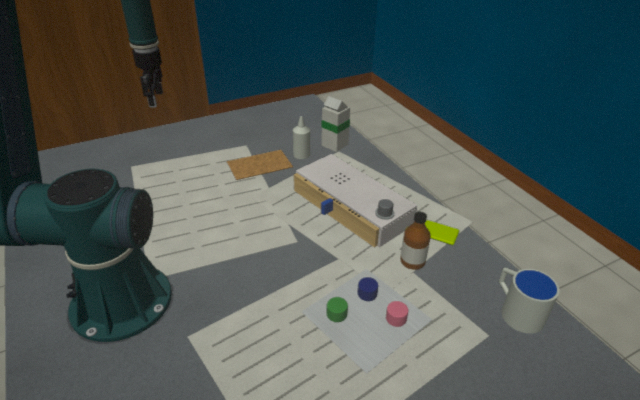

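The scene and side views show a sheet with pink (209,167), green (251,150) and blue (240,174) in the scene view, and no cream. They also show the box with its knob at (260,222), the pull at (325,211), the mat at (462,258), the amber bottle beside the knob and the squeeze bottle beside the mat.

```bash
cat >> h.py <<'E'
RNG={'pink':((165,80,90),(179,255,255)),'green':((50,90,40),(75,255,255)),'blue':((112,120,30),(130,255,255)),'pullb':((100,150,80),(115,255,255)),'cork':((8,90,90),(18,200,255)),'brown':((3,60,25),(20,255,200))}
def blobs(d,c,amin=25):
    hsv=cv2.cvtColor(d['color'],cv2.COLOR_RGB2HSV)
    n,l,s,ce=cv2.connectedComponentsWithStats(cv2.inRange(hsv,*[np.array(x) for x in RNG[c]]))
    return sorted([(int(s[i][4]),np.round(ce[i],1).tolist(),s[i][:4].tolist()) for i in range(1,n) if s[i][4]>=amin],reverse=True)[:5]
def tri(da,ua,db,ub):
    A=[];b=[]
    M=np.zeros((3,3));v=np.zeros(3)
    for d,u in((da,ua),(db,ub)):
        r=np.array(d['attitude'])@np.linalg.solve(np.array(d['K']),[*u,1.]);r/=np.linalg.norm(r)
        P=np.eye(3)-np.outer(r,r);M+=P;v+=P@d['origin']
    return np.linalg.solve(M,v)
E
python3 - <<'E'
from h import *
a=shot('scene');b=shot('side')
for n,d in(('scene',a),('side',b)):
    hsv=cv2.cvtColor(d['color'],cv2.COLOR_RGB2HSV)
    for p in ([(209,167),(251,150),(240,174),(325,211),(260,222),(462,258)] if n=='scene' else [(397,314),(337,310),(368,289),(327,207),(385,207),(260,165)]): print(n,p,hsv[p[1],p[0]])
    for c in RNG: print(n,c,blobs(d,c))
# lines: box edge by Canny-ish approximations
for (u,v,w,x) in ((260,222,385,207),):
    print('knob',tri(a,(u,v),b,(w,x)))
print('pull',tri(a,(325,211),b,(327,207)))
print('frontedge scene',ray(a,257,218,.075),ray(a,391,238,.075))
print('bottles',ray(a,220,233,0),ray(a,458,304,0))
E
cat > crop.py <<'E'
import cv2,sys
f,x,y,w,h,k,o=sys.argv[1:];x,y,w,h,k=map(int,(x,y,w,h,k))
cv2.imwrite('pics/'+o,cv2.resize(cv2.imread('pics/'+f)[y:y+h,x:x+w],None,fx=k,fy=k,interpolation=cv2.INTER_CUBIC))
E
python3 crop.py scene0.png 190 180 220 130 3 c1.png
```

```text
scene (209, 167) [173  92 160]
scene (251, 150) [ 60 110 114]
scene (240, 174) [115 187  94]
scene (325, 211) [109 190 121]
scene (260, 222) [90 13 96]
scene (462, 258) [ 17 110 137]
scene pink [(144, [208.2, 165.4], [201, 160, 16, 12])]
scene green [(203, [434.9, 366.7], [424, 340, 42, 40]), (179, [250.9, 149.5], [244, 142, 14, 16])]
scene blue [(194, [239.7, 173.3], [232, 165, 15, 17])]
scene pullb [(682, [92.0, 202.4], [75, 190, 35, 26]), (52, [238.8, 170.7], [233, 166, 13, 10]), (35, [324.5, 211.0], [322, 206, 5, 10])]
scene cork [(2672, [461.3, 257.2], [429, 222, 64, 76])]
scene brown [(9974, [532.3, 56.5], [454, 9, 170, 96]), (4217, [288.4, 15.5], [201, 0, 149, 47]), (2853, [461.5, 257.3], [429, 221, 64, 78]), (1648, [48.4, 70.3], [0, 31, 104, 80]), (671, [634.6, 128.3], [619, 88, 21, 123])]
side (397, 314) [175 109 173]
side (337, 310) [ 59 132 116]
side (368, 289) [118 125  98]
side (327, 207) [110 108  71]
side (385, 207) [90  5 97]
side (260, 165) [ 17 134 135]
side pink [(421, [396.7, 313.2], [387, 302, 21, 24])]
side green [(377, [336.5, 308.8], [327, 298, 20, 24]), (173, [334.5, 126.4], [322, 121, 27, 12])]
side blue [(190, [367.8, 285.0], [359, 278, 18, 14])]
side pullb [(833, [535.7, 284.5], [516, 271, 40, 28])]
side cork [(1110, [258.8, 164.1], [227, 150, 66, 30]), (291, [415.3, 234.1], [405, 224, 22, 20]), (27, [469.4, 150.7], [462, 146, 16, 12])]
side brown [(27484, [182.7, 87.8], [14, 0, 626, 271]), (1179, [258.9, 164.1], [227, 150, 66, 30]), (1047, [337.7, 210.6], [294, 173, 85, 74]), (558, [416.5, 235.7], [404, 221, 26, 28]), (116, [412.0, 265.0], [401, 258, 24, 12])]
knob [ 0.70214701 -0.077359    0.09691911]
pull [0.58165322 0.0417097  0.05783065]
frontedge scene [ 0.68393965 -0.10008435  0.075     ] [0.5914274  0.23124033 0.075     ]
bottles [ 0.73201292 -0.20030017  0.        ] [0.65061445 0.43652634 0.        ]
```

View pics/c1.png

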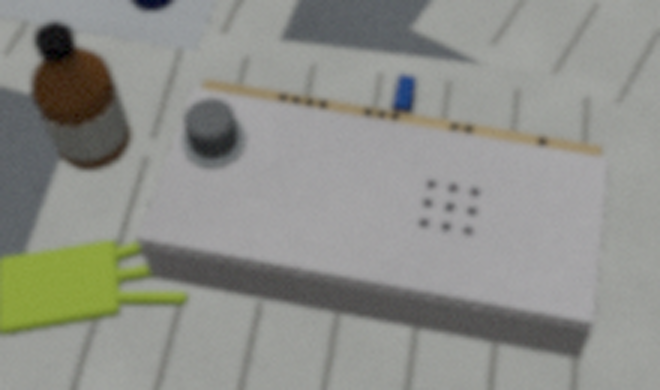

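The crop shows the roof's front edge from (258.3,210.5) to (390,231) in scene pixels and the back corners at (236.7,259.3) and (385.7,286.7). The pull top is near (324.5,207).

Run:
```python
from h import *
a=shot('scene');b=shot('side')
P=[ray(a,*p,.075) for p in((258.3,211),(390,231.5),(385.7,286.7),(236.7,259.3))]
for p in P: print(np.round(p,4))
for i in range(4): print(np.round(np.linalg.norm(P[i]-P[(i+1)%4]),4))
f=P[1]-P[0]; print('front y-axis angle',np.degrees(np.arctan2(f[0],f[1])), 'back',np.degrees(np.arctan2(*(P[2]-P[3])[:2])))
print('front mid',(P[0]+P[1])/2)
for n,ua,ub in(('pink',(208.2,165.4),(396.7,313.2)),('green',(250.9,149.5),(336.5,308.8)),('blue',(239.7,173.3),(368,288))): print(n,np.round(tri(a,ua,b,ub),4))
# mat
for d,(lo,hi) in((a,RNG['cork']),(b,RNG['cork'])):
    hsv=cv2.cvtColor(d['color'],cv2.COLOR_RGB2HSV);m=cv2.inRange(hsv,np.array(lo),np.array(hi))
    c=max(cv2.findContours(m,0,1)[0],key=cv2.contourArea)
    g=np.array([ray(d,*q[0],.006)[:2] for q in c],np.float32)
    print('mat',cv2.minAreaRect(g))
```

```text
[ 0.6637 -0.1083  0.075 ]
[0.5746 0.2229 0.075 ]
[0.7186 0.2617 0.075 ]
[ 0.8059 -0.0829  0.075 ]
0.343
0.1491
0.3555
0.1444
front y-axis angle -15.069672642303761 back -14.21799048308592
front mid [0.6191514  0.05727374 0.075     ]
pink [ 0.5598 -0.3536  0.0269]
green [ 0.4435 -0.2751  0.0223]
blue [ 0.5432 -0.2535  0.0233]
mat ((0.5234257578849792, 0.41509637236595154), (0.11629549413919449, 0.19536961615085602), 86.94452667236328)
mat ((0.5216947793960571, 0.41151344776153564), (0.12199994176626205, 0.19750191271305084), 86.44375610351562)
```

```bash
cat >> h.py <<'E'
BY=np.radians(14.6)  # box yaw
def plan(*wps,start=None):
    """wps: (x,y,z,yaw of tool y deg, max m per call). Prints final relative row of each call (+rows needed)."""
    s=arm.get_state();p=np.array(s['tcp_pos']);R=np.array(s['eef_rot']);yaw=np.degrees(np.arctan2(R[1,1],R[0,1]))
    if start is not None: p=np.array(start[:3]);yaw=start[3]
    for i,(x,y,z,w) in enumerate(wps):
        while 1:
            if i or start is not None:
                c,q=np.cos(np.radians(yaw)),np.sin(np.radians(yaw))
                R=np.array([[-q,c,0],[c,q,0],[0,0,-1.]])
            dl=np.array([x,y,z])-p;dw=(w-yaw+180)%360-180
            k=min(1,.29/max(1e-9,np.linalg.norm(dl)),56/max(1e-9,abs(dw)))
            t=R.T@(dl*k)/.3;a=-dw*k/90
            print(i,'[[%.3f,%.3f,%.3f],[0,0,%.3f]]'%(*t,a),'rows>=%.1f'%max(np.linalg.norm(dl*k)/.0417,abs(dw*k)/7.16))
            p=p+dl*k;yaw+=dw*k
            if k==1:break
E
python3 - <<'E'
from h import *
plan((.58,.042,.25,104.6))
E
```

```text
0 [[-0.815,-0.513,0.086],[0,0,-0.208]] rows>=7.0
0 [[-0.815,-0.513,0.086],[0,0,-0.208]] rows>=7.0
0 [[-0.071,-0.045,0.007],[0,0,-0.018]] rows>=0.6
```

```bash
python3 - <<'E'
s=open('h.py').read()
s=s.replace("            if i or start is not None:","            if 1:")
open('h.py','w').write(s)
E
python3 - <<'E'
from h import *
plan((.58,.042,.25,104.6))
E
```

```text
0 [[-0.815,-0.513,0.086],[0,0,-0.208]] rows>=7.0
0 [[-0.607,-0.747,0.086],[0,0,-0.208]] rows>=7.0
0 [[-0.029,-0.079,0.007],[0,0,-0.018]] rows>=0.6
```

Emit:
carry_out([
  [[-0.1,-0.065,0.01],[0,0,-0.03]],
  [[-0.2,-0.13,0.02],[0,0,-0.06]],
  [[-0.32,-0.2,0.03],[0,0,-0.09]],
  [[-0.45,-0.28,0.05],[0,0,-0.12]],
  [[-0.57,-0.36,0.06],[0,0,-0.15]],
  [[-0.7,-0.44,0.075],[0,0,-0.18]],
  [[-0.815,-0.513,0.086],[0,0,-0.208]],
  [[-0.815,-0.513,0.086],[0,0,-0.208]],
])

```text
time: 1.02
tcp_pos: [0.4099, 0.3001, 0.2777]
eef_rot: [[-0.995, 0.102, 0.001], [0.102, 0.995, -0.002], [-0.001, -0.002, -1.0]]
ft_force: [-0.5, -0.1, -0.0]
width: 0.0855
finger_force: 0.0
```

Emit:
carry_out([
  [[-0.1,-0.12,0.02],[0,0,-0.04]],
  [[-0.2,-0.24,0.03],[0,0,-0.08]],
  [[-0.3,-0.36,0.05],[0,0,-0.12]],
  [[-0.4,-0.5,0.06],[0,0,-0.15]],
  [[-0.5,-0.62,0.075],[0,0,-0.18]],
  [[-0.58,-0.72,0.085],[0,0,-0.2]],
  [[-0.63,-0.82,0.09],[0,0,-0.226]],
  [[-0.63,-0.82,0.09],[0,0,-0.226]],
])

```text
time: 1.68
tcp_pos: [0.5732, 0.0369, 0.251]
eef_rot: [[-0.968, -0.251, 0.002], [-0.251, 0.968, -0.001], [-0.001, -0.002, -1.0]]
ft_force: [0.5, 0.4, 0.3]
width: 0.0854
finger_force: 0.0
```

Run:
```python
from h import *
st();d=shot('wrist','w1.png')
print(blobs(d,'pullb'),np.round(d['origin'],3))
```

```text
t 1.6833 tcp [0.5732 0.0369 0.251 ] w 0.08544970008697951 F [0.5 0.4 0.3] q [-3.200e+00  2.150e+01  9.340e+01 -1.000e-01  6.500e+01 -1.077e+02]
[[-0.968 -0.251  0.002]
 [-0.251  0.968 -0.001]
 [-0.001 -0.002 -1.   ]]
[(945, [320.4, 210.3], [311, 184, 20, 52])] [0.507 0.019 0.321]
```

View pics/w1.png

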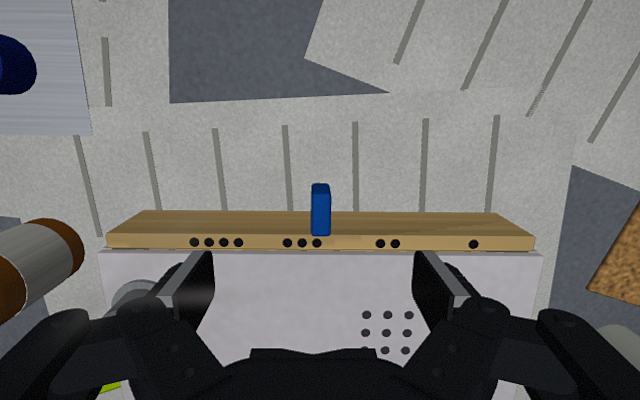

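The wrist view shows the roof edge at row 251 (columns 99 to 542), the panel top's front edge at row 235 (108 to 534) and the pull centred on column 320.

Run:
```python
from h import *
s=arm.get_state();d=shot('wrist')
L=ray(d,542,251,.075);Rr=ray(d,99,251,.075);print('roof',L,Rr,np.linalg.norm(L-Rr),(L+Rr)/2,'yaw',np.degrees(np.arctan2(-(L-Rr)[0],(L-Rr)[1])))
l=ray(d,534,234.5,.069);r=ray(d,108,234.5,.069);print('panel',l,r,np.linalg.norm(l-r),(l+r)/2)
print('pull top back',ray(d,320.5,209,.075),'top front',ray(d,320.5,184,.075),'top front z35?',ray(d,320.5,184,.035))
# knob occluded. pull target
c=(l+r)/2;ex=np.array([np.cos(BY),np.sin(BY)])
print('pull centre est',c[:2]-ex*.018, 'via top',)
print(proj(d,[*(c[:2]),.075]),proj(d,[*(c[:2]-ex*.036),.075]))
```

```text
roof [0.57318965 0.22305754 0.075     ] [ 0.66196879 -0.1221102   0.075     ] 0.35640217494940124 [0.61757922 0.05047367 0.075     ] yaw 14.424154613556357
panel [0.56296801 0.21557163 0.069     ] [ 0.64907383 -0.11952767  0.069     ] 0.345985188238714 [0.60602092 0.04802198 0.069     ]
pull top back [0.58314031 0.04199276 0.075     ] top front [0.56386987 0.03694531 0.075     ] top front z35? [0.57296018 0.0400782  0.035     ]
pull centre est [0.58860216 0.04348473] via top
[320.54400879 237.36131779] [320.60941134 193.640623  ]
```

Run:
```python
from h import *
plan((.586,.043,.18,104.5),(.586,.043,.111,104.5))
```

```text
0 [[-0.047,0.007,0.236],[0,0,-0.002]] rows>=1.7
1 [[0.000,0.000,0.230],[0,0,-0.000]] rows>=1.7
```

Emit:
carry_out([
  [[-0.047,0.007,0.12],[0,0,0]],
  [[-0.047,0.007,0.236],[0,0,0]],
  [[-0.047,0.007,0.3],[0,0,0]],
  [[-0.047,0.007,0.38],[0,0,0]],
  [[-0.047,0.007,0.43],[0,0,0]],
  [[-0.047,0.007,0.466],[0,0,0]],
  [[-0.047,0.007,0.466],[0,0,0]],
])

```text
time: 2.37
tcp_pos: [0.5821, 0.0473, 0.1092]
eef_rot: [[-0.968, -0.252, -0.004], [-0.252, 0.968, 0.0], [0.004, 0.001, -1.0]]
ft_force: [-0.2, -0.4, -1.7]
width: 0.0852
finger_force: 0.0
```

Emit:
carry_out([
  [[0,0,0],[0,0,0]],
  [[0,0,0],[0,0,0]],
  [[0,0,0],[0,0,0]],
  [[0,0,0],[0,0,0]],
  [[0,0,0],[0,0,0]],
  [[0,0,0],[0,0,0]],
  [[0,0,0],[0,0,0]],
  [[0,0,0],[0,0,0]],
], fingers=0, newtons=40)

```text
time: 3.03
tcp_pos: [0.5843, 0.0458, 0.1121]
eef_rot: [[-0.968, -0.251, 0.001], [-0.251, 0.968, -0.0], [-0.001, -0.001, -1.0]]
ft_force: [-0.8, -2.9, 5.8]
width: 0.0153
finger_force: 40.5
```

Emit:
carry_out([
  [[0.005,0,0],[0,0,0]],
  [[0.01,0,0],[0,0,0]],
  [[0.015,0,0],[0,0,0]],
  [[0.02,0,0],[0,0,0]],
  [[0.02,0,0],[0,0,0]],
])

```text
time: 3.45
tcp_pos: [0.5815, 0.0451, 0.1121]
eef_rot: [[-0.968, -0.25, 0.008], [-0.25, 0.968, 0.001], [-0.008, -0.001, -1.0]]
ft_force: [9.0, 2.9, -0.5]
width: 0.0153
finger_force: 39.6
```

Emit:
carry_out([
  [[0.004,0,0],[0,0,0]],
  [[0.007,0,0],[0,0,0]],
  [[0.01,0,0],[0,0,0]],
  [[0.01,0,0],[0,0,0]],
])

```text
time: 3.78
tcp_pos: [0.581, 0.0449, 0.1122]
eef_rot: [[-0.968, -0.25, 0.012], [-0.25, 0.968, 0.002], [-0.012, -0.001, -1.0]]
ft_force: [15.4, 6.2, -6.1]
width: 0.0157
finger_force: 39.2
```

Emit:
carry_out([
  [[-0.02,0,0],[0,0,0]],
  [[-0.03,0,0],[0,0,0]],
  [[-0.03,0,0],[0,0,0]],
])

```text
time: 4.03
tcp_pos: [0.5843, 0.0458, 0.1121]
eef_rot: [[-0.968, -0.251, 0.001], [-0.251, 0.968, -0.001], [-0.0, -0.001, -1.0]]
ft_force: [-2.0, -2.8, 8.8]
width: 0.0153
finger_force: 41.9
```

Emit:
carry_out([
  [[-0.03,0,0],[0,0,0]],
  [[-0.03,0,0],[0,0,0]],
  [[-0.03,0,0],[0,0,0]],
  [[-0.03,0,-0.1],[0,0,0]],
  [[-0.03,0,-0.2],[0,0,0]],
  [[-0.03,0,-0.3],[0,0,0]],
  [[-0.03,0,-0.4],[0,0,0]],
  [[-0.03,0,-0.5],[0,0,0]],
], fingers=1)

```text
time: 4.7
tcp_pos: [0.5918, 0.0486, 0.2622]
eef_rot: [[-0.968, -0.252, -0.001], [-0.252, 0.968, -0.0], [0.001, 0.0, -1.0]]
ft_force: [1.4, -0.9, -0.1]
width: 0.0856
finger_force: 0.0
```

Run:
```python
from h import *
a=shot('scene');b=shot('side')
print('cap',tri(a,(208,193),b,(420,216)),'body base scene',ray(a,217,227,.01))
st()
plan((.72,-.04,.30,60),(.70,-.077,.30,14.5))
```

```text
cap [ 0.71369022 -0.20757512  0.15555207] body base scene [ 0.72365709 -0.21320184  0.01      ]
t 4.8 tcp [0.5951 0.0485 0.2663] w 0.0854582686963666 F [ 1.8  0.3 -0.3] q [  -2.    22.1   89.8   -0.    67.5 -106.5]
[[-0.968 -0.252  0.009]
 [-0.252  0.968 -0.   ]
 [-0.009 -0.003 -1.   ]]
0 [[-0.329,-0.390,-0.112],[0,0,0.495]] rows>=6.2
1 [[-0.004,-0.140,0.000],[0,0,0.506]] rows>=6.4
```

Emit:
carry_out([
  [[-0.05,-0.05,-0.02],[0,0,0.07]],
  [[-0.1,-0.12,-0.04],[0,0,0.14]],
  [[-0.16,-0.19,-0.06],[0,0,0.21]],
  [[-0.22,-0.26,-0.08],[0,0,0.29]],
  [[-0.28,-0.33,-0.1],[0,0,0.36]],
  [[-0.33,-0.39,-0.112],[0,0,0.43]],
  [[-0.33,-0.39,-0.112],[0,0,0.495]],
  [[-0.33,-0.39,-0.112],[0,0,0.495]],
])

```text
time: 5.47
tcp_pos: [0.7183, -0.0409, 0.2932]
eef_rot: [[-0.864, 0.504, -0.001], [0.504, 0.864, 0.0], [0.001, -0.001, -1.0]]
ft_force: [-0.2, 0.3, -0.5]
width: 0.0853
finger_force: 0.0
```

Emit:
carry_out([
  [[0,-0.02,0],[0,0,0.07]],
  [[0,-0.05,0],[0,0,0.15]],
  [[0,-0.08,0],[0,0,0.22]],
  [[0,-0.11,0],[0,0,0.3]],
  [[0,-0.14,0],[0,0,0.37]],
  [[0,-0.14,0],[0,0,0.44]],
  [[0,-0.14,0],[0,0,0.506]],
  [[0,-0.14,0],[0,0,0.506]],
])

```text
time: 6.13
tcp_pos: [0.6955, -0.0757, 0.2938]
eef_rot: [[-0.25, 0.968, -0.002], [0.968, 0.25, 0.001], [0.001, -0.002, -1.0]]
ft_force: [-0.6, -0.2, 0.2]
width: 0.0852
finger_force: 0.0
```

Run:
```python
from h import *
st();d=shot('wrist','w2.png')
print(proj(d,[.702,-.077,.112]))
```

```text
t 6.1333 tcp [ 0.6955 -0.0757  0.2938] w 0.08522344481588842 F [-0.6 -0.2  0.2] q [-11.9  29.3  73.5   0.   77.3 -26.3]
[[-0.25   0.968 -0.002]
 [ 0.968  0.25   0.001]
 [ 0.001 -0.002 -1.   ]]
[320.70545458 197.47879349]
```

View pics/w2.png

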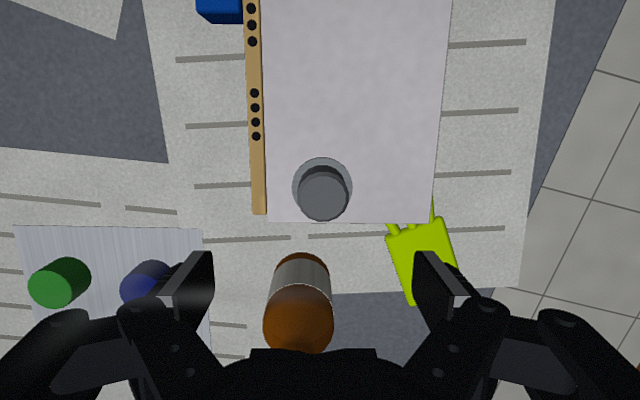

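Run:
```python
from h import *
d=shot('wrist');k=ray(d,323,196.5,.112);print(k)
plan((k[0],k[1],.22,14.5),(k[0],k[1],.156,14.5))
```

```text
[ 0.70382773 -0.0757544   0.112     ]
0 [[-0.007,0.025,0.247],[0,0,0.003]] rows>=1.8
1 [[0.000,0.000,0.213],[0,0,-0.000]] rows>=1.5
```

Emit:
carry_out([
  [[-0.007,0.025,0.1],[0,0,0]],
  [[-0.007,0.025,0.2],[0,0,0]],
  [[-0.007,0.025,0.3],[0,0,0]],
  [[-0.007,0.025,0.38],[0,0,0]],
  [[-0.007,0.025,0.43],[0,0,0]],
  [[-0.007,0.025,0.46],[0,0,0]],
  [[-0.007,0.025,0.46],[0,0,0]],
  [[-0.007,0.025,0.46],[0,0,0]],
])

```text
time: 6.9
tcp_pos: [0.7046, -0.0762, 0.1569]
eef_rot: [[-0.252, 0.968, -0.0], [0.968, 0.252, 0.0], [0.0, -0.0, -1.0]]
ft_force: [-0.1, -0.3, 0.7]
width: 0.0857
finger_force: 0.0
```

Emit:
carry_out([
  [[0,0,0],[0,0,0]],
  [[0,0,0],[0,0,0]],
  [[0,0,0],[0,0,0]],
  [[0,0,0],[0,0,0]],
  [[0,0,0],[0,0,0]],
  [[0,0,0],[0,0,0]],
], fingers=0, newtons=45)

```text
time: 7.4
tcp_pos: [0.7037, -0.077, 0.1585]
eef_rot: [[-0.25, 0.968, -0.001], [0.968, 0.25, -0.001], [-0.001, -0.001, -1.0]]
ft_force: [-5.2, -0.9, 7.6]
width: 0.0409
finger_force: 46.3
```

Emit:
carry_out([
  [[0,0,0],[0,0,-0.05]],
  [[0,0,0],[0,0,-0.1]],
  [[0,0,0],[0,0,-0.15]],
  [[0,0,0],[0,0,-0.2]],
  [[0,0,0],[0,0,-0.26]],
  [[0,0,0],[0,0,-0.26]],
  [[0,0,0],[0,0,-0.26]],
])

```text
time: 7.98
tcp_pos: [0.7041, -0.0768, 0.1585]
eef_rot: [[-0.614, 0.789, -0.0], [0.789, 0.614, -0.001], [-0.0, -0.001, -1.0]]
ft_force: [-4.7, -0.3, 7.6]
width: 0.0407
finger_force: 46.2
```

Emit:
carry_out([
  [[0,0,0],[0,0,0]],
  [[0,0,0],[0,0,0]],
  [[0,0,0],[0,0,0]],
  [[0,0,-0.1],[0,0,0]],
  [[0,0,-0.2],[0,0,0]],
  [[0,0,-0.3],[0,0,0]],
  [[0,0,-0.35],[0,0,0]],
  [[0,0,-0.35],[0,0,0]],
], fingers=1)

```text
time: 8.65
tcp_pos: [0.7071, -0.0769, 0.267]
eef_rot: [[-0.614, 0.789, 0.008], [0.789, 0.614, -0.002], [-0.007, 0.006, -1.0]]
ft_force: [1.1, 0.2, 0.3]
width: 0.0855
finger_force: 0.0
```

Run:
```python
from h import *
st()
plan((.65,0,.26,75),(.587,.045,.20,104.5),(.587,.045,.111,104.5))
```

```text
t 8.65 tcp [ 0.7071 -0.0769  0.267 ] w 0.08549029333346782 F [1.1 0.2 0.3] q [-11.8  31.2  74.    0.   74.3 -49.6]
[[-0.614  0.789  0.008]
 [ 0.789  0.614 -0.002]
 [-0.007  0.006 -1.   ]]
0 [[0.319,0.007,0.023],[0,0,-0.413]] rows>=5.2
1 [[0.242,0.091,0.200],[0,0,-0.328]] rows>=4.1
2 [[0.000,0.000,0.297],[0,0,-0.000]] rows>=2.1
```

Emit:
carry_out([
  [[0.06,0,0],[0,0,-0.07]],
  [[0.12,0,0],[0,0,-0.14]],
  [[0.18,0,0.01],[0,0,-0.21]],
  [[0.24,0,0.02],[0,0,-0.28]],
  [[0.3,0.005,0.023],[0,0,-0.35]],
  [[0.319,0.007,0.023],[0,0,-0.413]],
  [[0.319,0.007,0.023],[0,0,-0.413]],
])

```text
time: 9.23
tcp_pos: [0.6459, 0.002, 0.2536]
eef_rot: [[-0.967, 0.254, -0.003], [0.254, 0.967, 0.001], [0.003, -0.0, -1.0]]
ft_force: [-0.9, -0.4, -1.1]
width: 0.0853
finger_force: 0.0
```

Emit:
carry_out([
  [[0.06,0.02,0.05],[0,0,-0.07]],
  [[0.12,0.04,0.1],[0,0,-0.14]],
  [[0.18,0.07,0.15],[0,0,-0.21]],
  [[0.242,0.091,0.2],[0,0,-0.28]],
  [[0.242,0.091,0.2],[0,0,-0.328]],
  [[0.242,0.091,0.2],[0,0,-0.328]],
  [[0.242,0.091,0.2],[0,0,-0.328]],
])

```text
time: 9.82
tcp_pos: [0.5851, 0.0451, 0.1947]
eef_rot: [[-0.969, -0.247, 0.0], [-0.247, 0.969, -0.0], [-0.0, -0.0, -1.0]]
ft_force: [-0.1, 0.6, 0.9]
width: 0.0852
finger_force: 0.0
```

Emit:
carry_out([
  [[0,0,0.1],[0,0,0]],
  [[0,0,0.2],[0,0,0]],
  [[0,0,0.26],[0,0,0]],
  [[0,0,0.297],[0,0,0]],
  [[0,0,0.297],[0,0,0]],
])

```text
time: 10.23
tcp_pos: [0.5841, 0.045, 0.1039]
eef_rot: [[-0.969, -0.248, -0.003], [-0.248, 0.969, -0.0], [0.003, 0.001, -1.0]]
ft_force: [0.5, -0.1, -1.0]
width: 0.0851
finger_force: 0.0
```

Emit:
carry_out([
  [[0,0,0],[0,0,0]],
  [[0,0,0],[0,0,0]],
  [[0,0,0],[0,0,0]],
  [[0,0,0],[0,0,0]],
  [[0,0,0],[0,0,0]],
  [[0,0,0],[0,0,0]],
  [[0,0,0],[0,0,0]],
  [[0,0,0],[0,0,0]],
], fingers=0)

```text
time: 10.9
tcp_pos: [0.5847, 0.0459, 0.1068]
eef_rot: [[-0.968, -0.25, 0.001], [-0.25, 0.968, 0.001], [-0.001, 0.0, -1.0]]
ft_force: [-1.0, 1.1, 6.6]
width: 0.0155
finger_force: 44.3
```

Emit:
carry_out([
  [[0.005,0,0],[0,0,0]],
  [[0.01,0,0],[0,0,0]],
  [[0.015,0,0],[0,0,0]],
  [[0.02,0,0],[0,0,0]],
  [[0.025,0,0],[0,0,0]],
  [[0.028,0,0],[0,0,0]],
  [[0.028,0,0],[0,0,0]],
])

```text
time: 11.48
tcp_pos: [0.577, 0.0439, 0.1068]
eef_rot: [[-0.968, -0.251, 0.002], [-0.251, 0.968, 0.001], [-0.002, 0.0, -1.0]]
ft_force: [-0.1, 2.8, 6.2]
width: 0.0154
finger_force: 44.5
```

Emit:
carry_out([
  [[0.05,0,0],[0,0,0]],
  [[0.1,0,0],[0,0,0]],
  [[0.15,0,0],[0,0,0]],
  [[0.2,0,0],[0,0,0]],
  [[0.25,0,0],[0,0,0]],
  [[0.3,0,0],[0,0,0]],
  [[0.35,0,0],[0,0,0]],
  [[0.39,0,0],[0,0,0]],
])

```text
time: 12.15
tcp_pos: [0.4624, 0.015, 0.1067]
eef_rot: [[-0.968, -0.25, 0.001], [-0.25, 0.968, 0.002], [-0.002, 0.001, -1.0]]
ft_force: [0.9, 10.7, 9.4]
width: 0.0155
finger_force: 49.4
```

Emit:
carry_out([
  [[0,0,0],[0,0,0]],
  [[0,0,0],[0,0,0]],
  [[0,0,0],[0,0,0]],
])

```text
time: 12.4
tcp_pos: [0.4619, 0.0148, 0.1067]
eef_rot: [[-0.968, -0.25, -0.001], [-0.25, 0.968, 0.001], [0.001, 0.002, -1.0]]
ft_force: [-4.7, 6.8, 15.5]
width: 0.0153
finger_force: 50.0
```

Emit:
carry_out([
  [[0,0,0],[0,0,0]],
  [[0,0,0],[0,0,0]],
  [[0,0,0],[0,0,0]],
  [[0,0,-0.1],[0,0,0]],
  [[0,0,-0.2],[0,0,0]],
  [[0,0,-0.3],[0,0,0]],
  [[0,0,-0.4],[0,0,0]],
  [[0,0,-0.5],[0,0,0]],
], fingers=1)

```text
time: 13.07
tcp_pos: [0.4627, 0.0138, 0.2571]
eef_rot: [[-0.968, -0.251, -0.001], [-0.251, 0.968, -0.0], [0.001, -0.0, -1.0]]
ft_force: [-0.2, -0.0, -1.0]
width: 0.0862
finger_force: 0.0
```

Run:
```python
from h import *
st();shot('wrist','w3.png')
```

```text
t 13.0667 tcp [0.4627 0.0138 0.2571] w 0.08616894379014753 F [-0.2 -0.  -1. ] q [  -6.8   12.4  106.2   -0.    61.4 -111.4]
[[-0.968 -0.251 -0.001]
 [-0.251  0.968 -0.   ]
 [ 0.001 -0.    -1.   ]]
```

View pics/w3.png

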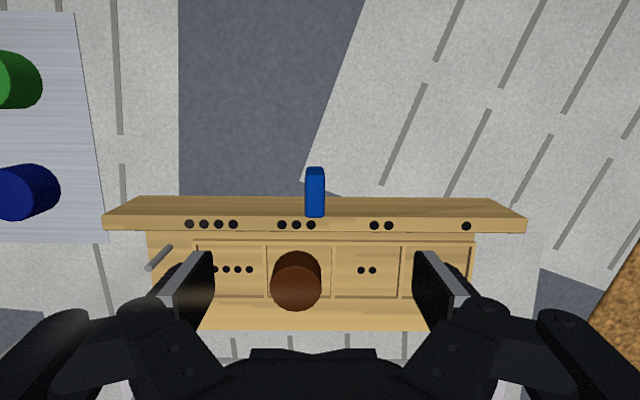

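The wrist view shows one cured soap in pocket 3, its top centre at about (296,287). Pockets 2 and 4 are empty, and pocket 1 is partly hidden behind a finger.

```bash
python3 - <<'E'
from h import *
d=shot('wrist')
c=ray(d,296,287,.05);print('soap3',c, 'width',ray(d,321,287,.05)-ray(d,271,287,.05))
ex=np.array([np.cos(np.radians(14.5)),np.sin(np.radians(14.5))]);ey=np.array([-ex[1],ex[0]])
def bx(p): q=np.array(p[:2])-[.6176,.0505];return np.round([q@ex,q@ey],4)
print('soap3',bx(c))
for n,p,z in(('dots4',(232,269),.014),('dots2',(367,270),.014),('p3 rim bl',(266,245),.02),('p3/2 rim',(332,245),.02),('2/1',(402,245),.02),('backrim',(300,297),.02),('pull',(315.5,190),.06),('ptop4',(211,224),.069),('ptop1',(466,226),.069)): q=ray(d,*p,z);print(n,q[:2].round(4),bx(q))
a=shot('scene','scene1.png')
E
python3 crop.py scene1.png 200 160 240 140 3 c2.png
```

```text
soap3 [0.56853267 0.02177601 0.05      ] width [-0.01210744  0.0462828   0.        ]
soap3 [-0.0547 -0.0155]
dots4 [ 0.5864 -0.0458] [-0.0543 -0.0854]
dots2 [0.5513 0.0931] [-0.0535  0.0579]
p3 rim bl [ 0.5474 -0.0165] [-0.0847 -0.0472]
p3/2 rim [0.5304 0.0486] [-0.0849  0.0199]
2/1 [0.5125 0.1174] [-0.085   0.0911]
backrim [0.5972 0.0315] [-0.0245 -0.0132]
pull [0.4685 0.0149] [-0.1533  0.0028]
ptop4 [ 0.517  -0.0635] [-0.1259 -0.0852]
ptop1 [0.4646 0.1448] [-0.1245  0.1296]
```

View pics/c2.png

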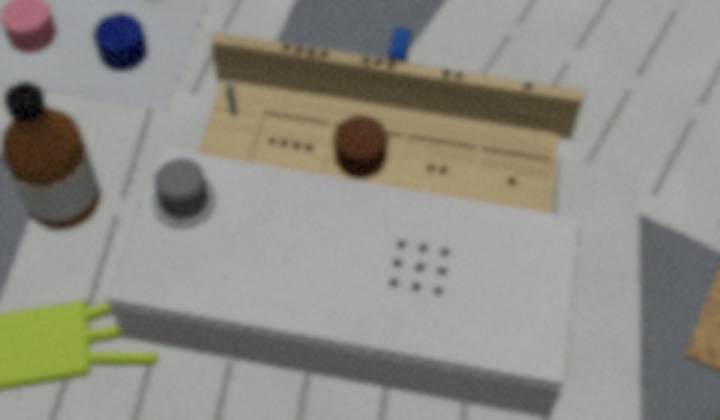

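The crop confirms a single cured soap, in pocket 3, with pocket 1 empty.

Run:
```python
from h import *
plan((.52,.02,.24,60),(.5685,.0218,.21,14.5))
```

```text
0 [[-0.184,-0.026,0.060],[0,0,0.495]] rows>=6.2
1 [[-0.137,0.086,0.100],[0,0,0.506]] rows>=6.4
```

Emit:
carry_out([
  [[-0.03,-0.01,0.01],[0,0,0.07]],
  [[-0.06,-0.01,0.02],[0,0,0.14]],
  [[-0.1,-0.02,0.04],[0,0,0.22]],
  [[-0.14,-0.02,0.05],[0,0,0.3]],
  [[-0.18,-0.026,0.06],[0,0,0.37]],
  [[-0.184,-0.026,0.06],[0,0,0.44]],
  [[-0.184,-0.026,0.06],[0,0,0.495]],
  [[-0.184,-0.026,0.06],[0,0,0.495]],
], fingers=0.85)

```text
time: 13.88
tcp_pos: [0.5176, 0.0203, 0.2358]
eef_rot: [[-0.865, 0.503, -0.004], [0.503, 0.865, 0.0], [0.003, -0.002, -1.0]]
ft_force: [-0.6, 0.7, 0.2]
width: 0.0725
finger_force: 0.0
```

Emit:
carry_out([
  [[-0.03,0.02,0.02],[0,0,0.07]],
  [[-0.06,0.04,0.04],[0,0,0.14]],
  [[-0.09,0.06,0.06],[0,0,0.22]],
  [[-0.12,0.07,0.08],[0,0,0.3]],
  [[-0.137,0.086,0.1],[0,0,0.37]],
  [[-0.137,0.086,0.1],[0,0,0.44]],
  [[-0.137,0.086,0.1],[0,0,0.506]],
  [[-0.137,0.086,0.1],[0,0,0.506]],
])

```text
time: 14.55
tcp_pos: [0.5661, 0.0221, 0.2063]
eef_rot: [[-0.249, 0.969, -0.003], [0.969, 0.249, -0.0], [0.001, -0.003, -1.0]]
ft_force: [-0.1, 0.3, -0.2]
width: 0.0724
finger_force: 0.0
```

Run:
```python
from h import *
st();d=shot('wrist','w4.png')
b=blobs(d,'brown');print(b);print(proj(d,[.5685,.0218,.05]))
```

```text
t 14.55 tcp [0.5661 0.0221 0.2063] w 0.07242115830996189 F [-0.1  0.3 -0.2] q [ -4.7  24.   96.8  -0.   59.3 -19.1]
[[-0.249  0.969 -0.003]
 [ 0.969  0.249 -0.   ]
 [ 0.001 -0.003 -1.   ]]
[(59534, [282.6, 154.6], [168, 0, 244, 362])]
[316.39107196 204.26529388]
```

View pics/w4.png

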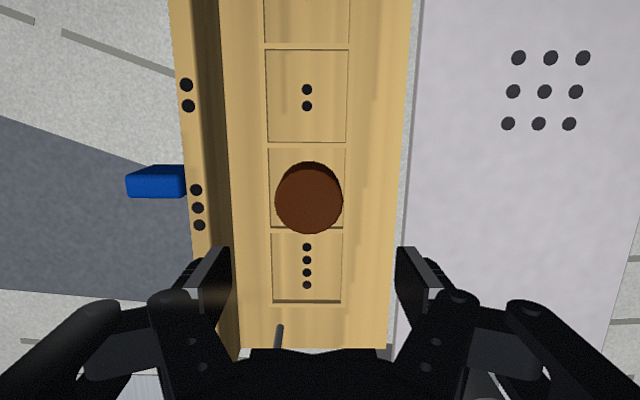

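The soap's top centre is at (309,199). The pocket 2 dots are at (307,98) and the pocket 4 dots at (307,266), with the roof edge at the column of about 405 to 412.

Run:
```python
from h import *
d=shot('wrist')
ex=np.array([np.cos(np.radians(14.5)),np.sin(np.radians(14.5))]);ey=np.array([-ex[1],ex[0]])
def bx(p): q=np.array(p[:2])-[.6176,.0505];return np.round([q@ex,q@ey],4)
def R(n,u,v,z): q=ray(d,u,v,z)[:2];print(n,q.round(4),bx(q));return q
R('soap3',309,199,.05);R('soapL',275,199,.05);R('soapR',343,199,.05)
R('d2',307,98,.014);R('d4',307,266,.014)
R('p2 mid',np.mean([265,349,267,347]),np.mean([50,141]),.017);R('p2tl',265,50,.017);R('p2br',347,141,.017)
R('p4tl',272,234,.017);R('p4br',342,302,.017)
R('roof',409,150,.075);R('roof',402,230,.075)
q=ray(d,309,199,.05);plan((q[0],q[1],.14,14.5),(q[0],q[1],.096,14.5))
```

```text
soap3 [0.5626 0.0242] [-0.0599 -0.0117]
soapL [0.5393 0.0181] [-0.084  -0.0118]
soapR [0.5859 0.0303] [-0.0357 -0.0116]
d2 [0.5434 0.0907] [-0.0618  0.0575]
d4 [ 0.5782 -0.0452] [-0.0621 -0.0827]
p2 mid [0.543  0.0924] [-0.0618  0.0592]
p2tl [0.5059 0.1151] [-0.092   0.0905]
p2br [0.5813 0.0676] [-0.0309  0.0256]
p4tl [ 0.5422 -0.0225] [-0.0913 -0.0518]
p4br [ 0.6167 -0.0699] [-0.031  -0.1164]
roof [0.612  0.0764] [0.0011 0.0265]
roof [0.6246 0.0262] [ 0.0007 -0.0252]
0 [[0.010,-0.010,0.223],[0,0,0.003]] rows>=1.6
1 [[0.000,0.000,0.147],[0,0,-0.000]] rows>=1.1
```

Emit:
carry_out([
  [[0.003,-0.01,0.1],[0,0,0]],
  [[0.003,-0.01,0.2],[0,0,0]],
  [[0.003,-0.01,0.28],[0,0,0]],
  [[0.003,-0.01,0.33],[0,0,0]],
  [[0.003,-0.01,0.365],[0,0,0]],
  [[0.003,-0.01,0.365],[0,0,0]],
])

```text
time: 15.15
tcp_pos: [0.5623, 0.0223, 0.0962]
eef_rot: [[-0.252, 0.968, -0.004], [0.968, 0.252, 0.0], [0.001, -0.004, -1.0]]
ft_force: [0.1, 0.8, 0.2]
width: 0.0724
finger_force: 0.0
```

Emit:
carry_out([
  [[0,0,0],[0,0,0]],
  [[0,0,0],[0,0,0]],
  [[0,0,0],[0,0,0]],
  [[0,0,0],[0,0,0]],
  [[0,0,0],[0,0,0]],
  [[0,0,0],[0,0,0]],
], fingers=0, newtons=30)

```text
time: 15.65
tcp_pos: [0.5647, 0.0222, 0.0995]
eef_rot: [[-0.25, 0.968, 0.002], [0.968, 0.25, -0.0], [-0.001, 0.002, -1.0]]
ft_force: [-0.6, -0.1, 7.0]
width: 0.0484
finger_force: 31.8
```

Emit:
carry_out([
  [[0,0,-0.04],[0,0,0]],
  [[0,0,-0.08],[0,0,0]],
  [[0,0,-0.12],[0,0,0]],
  [[0,0,-0.18],[0,0,0]],
  [[0,0,-0.24],[0,0,0]],
  [[0,0,-0.3],[0,0,0]],
  [[0,0,-0.3],[0,0,0]],
])

```text
time: 16.23
tcp_pos: [0.5657, 0.0221, 0.1917]
eef_rot: [[-0.25, 0.968, 0.006], [0.968, 0.25, -0.001], [-0.002, 0.006, -1.0]]
ft_force: [0.8, -1.1, 0.5]
width: 0.0489
finger_force: 31.5
```

Run:
```python
from h import *
st();d=shot('wrist','w5.png')
plan((.5225,.410,.20,14.5),(.5225,.410,.089,14.5))
```

```text
t 16.2333 tcp [0.5657 0.0221 0.1917] w 0.048862346728366965 F [ 0.8 -1.1  0.5] q [ -4.7  24.8  98.   -0.   56.8 -19.2]
[[-0.25   0.968  0.006]
 [ 0.968  0.25  -0.001]
 [-0.002  0.006 -1.   ]]
0 [[0.956,0.138,-0.024],[0,0,-0.000]] rows>=7.0
0 [[0.331,0.048,-0.008],[0,0,-0.000]] rows>=2.4
1 [[0.000,0.000,0.370],[0,0,-0.000]] rows>=2.7
```

Emit:
carry_out([
  [[0.08,0.01,-0.02],[0,0,0]],
  [[0.18,0.03,-0.024],[0,0,0]],
  [[0.29,0.04,-0.024],[0,0,0]],
  [[0.4,0.06,-0.024],[0,0,0]],
  [[0.51,0.07,-0.024],[0,0,0]],
  [[0.62,0.09,-0.024],[0,0,0]],
  [[0.73,0.105,-0.024],[0,0,0]],
  [[0.83,0.12,-0.024],[0,0,0]],
], newtons=45)

```text
time: 16.95
tcp_pos: [0.5352, 0.274, 0.194]
eef_rot: [[-0.25, 0.968, -0.002], [0.968, 0.25, -0.001], [-0.0, -0.002, -1.0]]
ft_force: [0.6, -0.3, -0.3]
width: 0.0481
finger_force: 50.8
```

Emit:
carry_out([
  [[0.1,0.01,0],[0,0,0]],
  [[0.2,0.03,0],[0,0,0]],
  [[0.3,0.04,0],[0,0,0]],
  [[0.38,0.055,0],[0,0,0]],
  [[0.43,0.065,0],[0,0,0]],
  [[0.457,0.066,0],[0,0,0]],
  [[0.457,0.066,0],[0,0,0]],
  [[0.457,0.066,0],[0,0,0]],
])

```text
time: 17.62
tcp_pos: [0.5211, 0.4091, 0.1948]
eef_rot: [[-0.25, 0.968, -0.001], [0.968, 0.25, -0.002], [-0.001, -0.002, -1.0]]
ft_force: [0.2, -0.5, -1.2]
width: 0.0478
finger_force: 50.8
```

Run:
```python
from h import *
st();shot('wrist','w6.png')
plan((.5225,.410,.093,14.5))
```

```text
t 17.6167 tcp [0.5211 0.4091 0.1948] w 0.04780845739035852 F [ 0.2 -0.5 -1.2] q [32.2 31.6 84.6 -0.  63.9 17.7]
[[-0.25   0.968 -0.001]
 [ 0.968  0.25  -0.002]
 [-0.001 -0.002 -1.   ]]
0 [[0.003,0.005,0.340],[0,0,-0.001]] rows>=2.4
```

View pics/w6.png

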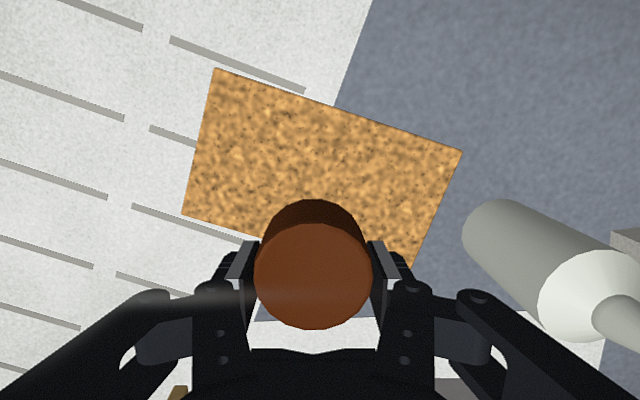

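The soap is held centred at (313,275) over the mat, and the squeeze bottle to the right is well clear.

Emit:
carry_out([
  [[0.003,0.005,0.08],[0,0,0]],
  [[0.003,0.005,0.16],[0,0,0]],
  [[0.003,0.005,0.23],[0,0,0]],
  [[0.003,0.005,0.29],[0,0,0]],
  [[0.003,0.005,0.33],[0,0,0]],
  [[0.003,0.005,0.343],[0,0,0]],
  [[0.003,0.005,0.343],[0,0,0]],
  [[0.003,0.005,0.343],[0,0,0]],
])

```text
time: 18.33
tcp_pos: [0.5232, 0.4106, 0.0932]
eef_rot: [[-0.249, 0.969, 0.0], [0.969, 0.249, 0.0], [-0.0, 0.0, -1.0]]
ft_force: [0.6, 0.0, -0.5]
width: 0.0485
finger_force: 50.8
```

Emit:
carry_out([
  [[0,0,0.003],[0,0,0]],
  [[0,0,0.006],[0,0,0]],
  [[0,0,0.006],[0,0,0]],
])

```text
time: 18.58
tcp_pos: [0.5233, 0.4113, 0.0918]
eef_rot: [[-0.25, 0.968, 0.001], [0.968, 0.25, 0.0], [0.0, 0.001, -1.0]]
ft_force: [0.3, -1.7, 3.7]
width: 0.0483
finger_force: 51.3
```

Emit:
carry_out([
  [[0,0,0],[0,0,0]],
  [[0,0,0],[0,0,0]],
  [[0,0,0],[0,0,0]],
  [[0,0,0],[0,0,0]],
  [[0,0,-0.05],[0,0,0]],
  [[0,0,-0.15],[0,0,0]],
  [[0,0,-0.28],[0,0,0]],
  [[0,0,-0.4],[0,0,0]],
], fingers=0.85)

```text
time: 19.25
tcp_pos: [0.5221, 0.411, 0.2115]
eef_rot: [[-0.25, 0.968, -0.002], [0.968, 0.25, -0.001], [-0.001, -0.002, -1.0]]
ft_force: [0.9, 0.8, 0.0]
width: 0.0724
finger_force: 0.0
```

Run:
```python
from h import *
st();d=shot('wrist','w7.png');a=shot('scene');b=shot('side')
for c in('pink','green','blue'): print(c,blobs(a,c)[:2],blobs(b,c)[:2])
print(blobs(d,'brown'),proj(d,[.5228,.4103,.042]))
# next: travel to pink at safe height
plan((.60,.10,.26,14.5),(.56,-.35,.24,14.5))
```

```text
t 19.25 tcp [0.5221 0.411  0.2115] w 0.07237046741247542 F [0.9 0.8 0. ] q [32.3 30.7 83.5 -0.  65.9 17.8]
[[-0.25   0.968 -0.002]
 [ 0.968  0.25  -0.001]
 [-0.001 -0.002 -1.   ]]
pink [(146, [208.4, 165.6], [201, 160, 16, 13])] [(419, [396.6, 313.3], [387, 302, 21, 24])]
green [(201, [434.7, 366.1], [424, 340, 42, 40]), (174, [251.0, 149.4], [244, 142, 14, 16])] [(383, [336.5, 308.8], [327, 297, 20, 25]), (172, [334.5, 126.2], [322, 120, 27, 13])]
blue [(191, [239.7, 173.3], [233, 165, 14, 17])] [(190, [367.6, 285.1], [359, 279, 18, 14])]
[(30472, [312.6, 173.8], [187, 72, 265, 200])] [313.71698879 198.91626274]
0 [[-0.957,-0.015,-0.135],[0,0,-0.000]] rows>=7.0
0 [[-0.115,-0.002,-0.016],[0,0,-0.000]] rows>=0.8
1 [[-0.910,-0.324,0.043],[0,0,-0.000]] rows>=7.0
1 [[-0.509,-0.181,0.024],[0,0,-0.000]] rows>=3.9
```

Emit:
carry_out([
  [[-0.06,0,-0.05],[0,0,0]],
  [[-0.18,0,-0.1],[0,0,0]],
  [[-0.31,0,-0.13],[0,0,0]],
  [[-0.44,-0.01,-0.135],[0,0,0]],
  [[-0.57,-0.01,-0.135],[0,0,0]],
  [[-0.7,-0.01,-0.135],[0,0,0]],
  [[-0.83,-0.015,-0.135],[0,0,0]],
  [[-0.957,-0.015,-0.135],[0,0,0]],
], newtons=30)

```text
time: 20.07
tcp_pos: [0.589, 0.1302, 0.2497]
eef_rot: [[-0.25, 0.968, -0.003], [0.968, 0.25, -0.0], [0.0, -0.003, -1.0]]
ft_force: [1.1, 0.6, -0.5]
width: 0.0729
finger_force: 0.0
```

Emit:
carry_out([
  [[-0.12,-0.04,0],[0,0,0]],
  [[-0.24,-0.08,0],[0,0,0]],
  [[-0.36,-0.12,0],[0,0,0]],
  [[-0.48,-0.16,0.01],[0,0,0]],
  [[-0.6,-0.2,0.02],[0,0,0]],
  [[-0.7,-0.23,0.025],[0,0,0]],
  [[-0.767,-0.254,0.025],[0,0,0]],
])

```text
time: 20.65
tcp_pos: [0.5724, -0.1124, 0.2419]
eef_rot: [[-0.248, 0.969, -0.003], [0.969, 0.248, 0.0], [0.001, -0.003, -1.0]]
ft_force: [-0.1, -0.1, 0.2]
width: 0.0724
finger_force: 0.0
```

Emit:
carry_out([
  [[-0.12,-0.04,0],[0,0,0]],
  [[-0.24,-0.08,0],[0,0,0]],
  [[-0.36,-0.12,0],[0,0,0]],
  [[-0.48,-0.16,0.01],[0,0,0]],
  [[-0.6,-0.2,0.02],[0,0,0]],
  [[-0.7,-0.23,0.025],[0,0,0]],
  [[-0.767,-0.254,0.025],[0,0,0]],
  [[-0.767,-0.254,0.025],[0,0,0]],
])

```text
time: 21.32
tcp_pos: [0.5562, -0.3559, 0.2344]
eef_rot: [[-0.246, 0.969, -0.002], [0.969, 0.246, -0.001], [-0.001, -0.002, -1.0]]
ft_force: [1.1, 0.2, -0.4]
width: 0.0724
finger_force: 0.0
```

Run:
```python
from h import *
st();d=shot('wrist','w8.png')
for c in('pink','green','blue'): print(c,blobs(d,c,200)[:2])
print(proj(d,[.56,-.354,.038]))
```

```text
t 21.3167 tcp [ 0.5562 -0.3559  0.2344] w 0.0723848181607871 F [ 1.1  0.2 -0.4] q [-38.6  29.1  82.9  -0.1  68.1 -52.8]
[[-0.246  0.969 -0.002]
 [ 0.969  0.246 -0.001]
 [-0.001 -0.002 -1.   ]]
pink [(2741, [323.1, 181.7], [294, 150, 60, 61])]
green [(4061, [198.6, 50.5], [163, 14, 75, 73])]
blue [(3649, [330.5, 54.3], [298, 19, 66, 72])]
[318.10337728 187.81322177]
```

View pics/w8.png

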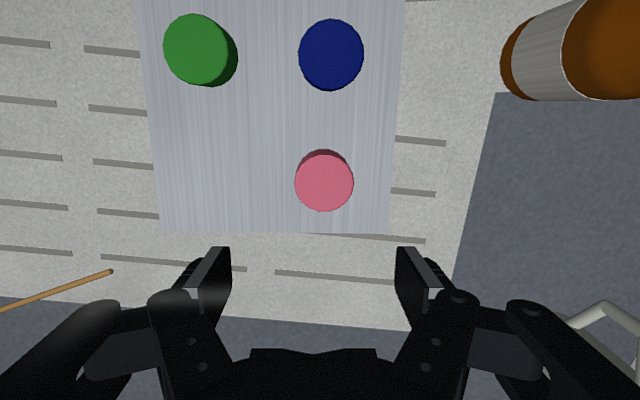

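Pink's top centre is at (323.5,181), green is at (199,50) and blue at (330,54). Nothing has shifted.

Run:
```python
from h import *
d=shot('wrist');p=ray(d,323.5,181,.038);print(p,ray(d,353.5,181,.038)-ray(d,294,181,.038));g=ray(d,199,50,.038);b=ray(d,330.5,55,.038);print(g,b)
plan((p[0],p[1],.085,14.5))
```

```text
[ 0.5628658 -0.344412   0.038    ] [0.04733278 0.01203152 0.        ]
[ 0.44821772 -0.27100444  0.038     ] [ 0.54351971 -0.25039558  0.038     ]
0 [[0.018,0.027,0.499],[0,0,-0.002]] rows>=3.6
```

Emit:
carry_out([
  [[0.006,0.024,0.1],[0,0,0]],
  [[0.006,0.024,0.2],[0,0,0]],
  [[0.006,0.024,0.3],[0,0,0]],
  [[0.006,0.024,0.38],[0,0,0]],
  [[0.006,0.024,0.45],[0,0,0]],
  [[0.006,0.024,0.49],[0,0,0]],
  [[0.006,0.024,0.499],[0,0,0]],
  [[0.006,0.024,0.499],[0,0,0]],
])

```text
time: 22.08
tcp_pos: [0.5635, -0.3466, 0.0859]
eef_rot: [[-0.251, 0.968, -0.002], [0.968, 0.251, 0.001], [0.002, -0.001, -1.0]]
ft_force: [-0.2, 0.6, 1.0]
width: 0.0724
finger_force: 0.0
```

Emit:
carry_out([
  [[0,0,0],[0,0,0]],
  [[0,0,0],[0,0,0]],
  [[0,0,0],[0,0,0]],
  [[0,0,0],[0,0,0]],
  [[0,0,0],[0,0,0]],
  [[0,0,0],[0,0,0]],
], fingers=0, newtons=45)

```text
time: 22.58
tcp_pos: [0.5648, -0.3485, 0.0888]
eef_rot: [[-0.25, 0.968, 0.003], [0.968, 0.25, -0.002], [-0.002, 0.002, -1.0]]
ft_force: [0.1, 1.2, 6.3]
width: 0.0483
finger_force: 47.1
```

Emit:
carry_out([
  [[0,0,-0.05],[0,0,0]],
  [[0,0,-0.1],[0,0,0]],
  [[0,0,-0.18],[0,0,0]],
  [[0,0,-0.26],[0,0,0]],
  [[0,0,-0.34],[0,0,0]],
  [[0,0,-0.4],[0,0,0]],
  [[0,0,-0.4],[0,0,0]],
])

```text
time: 23.17
tcp_pos: [0.5659, -0.3496, 0.212]
eef_rot: [[-0.25, 0.968, 0.007], [0.968, 0.25, -0.005], [-0.007, 0.005, -1.0]]
ft_force: [1.3, -0.3, 0.2]
width: 0.0485
finger_force: 46.9
```

Run:
```python
from h import *
st();d=shot('wrist','w9.png')
print(blobs(d,'pink',200)[:2])
w=cv2.cvtColor(cv2.imread('pics/w6.png'),cv2.COLOR_BGR2RGB);print('cured held',blobs({'color':w},'brown',500)[:3])
# pocket 2 target: box (-.0615,.056)
ex=np.array([np.cos(np.radians(14.5)),np.sin(np.radians(14.5))]);ey=np.array([-ex[1],ex[0]])
p=np.array([.6176,.0505])-.0615*ex+.056*ey;print(p)
plan((p[0],p[1],.205,14.5))
```

```text
t 23.1667 tcp [ 0.5659 -0.3496  0.212 ] w 0.048535321366122174 F [ 1.3 -0.3  0.2] q [-37.6  30.5  83.8  -0.   65.2 -52.1]
[[-0.25   0.968  0.007]
 [ 0.968  0.25  -0.005]
 [-0.007  0.005 -1.   ]]
[(11015, [310.5, 270.0], [254, 199, 119, 130])]
cured held [(32656, [312.1, 202.7], [181, 68, 282, 262])]
[0.54403764 0.0893179 ]
0 [[0.947,0.196,0.011],[0,0,-0.000]] rows>=7.0
0 [[0.486,0.101,0.005],[0,0,-0.000]] rows>=3.6
```

Emit:
carry_out([
  [[0.06,0.013,0],[0,0,0]],
  [[0.15,0.03,0],[0,0,0]],
  [[0.26,0.054,0],[0,0,0]],
  [[0.37,0.077,0],[0,0,0]],
  [[0.48,0.1,0],[0,0,0]],
  [[0.6,0.125,0.005],[0,0,0]],
  [[0.717,0.149,0.008],[0,0,0]],
])

```text
time: 23.8
tcp_pos: [0.5517, -0.126, 0.2028]
eef_rot: [[-0.249, 0.968, -0.003], [0.968, 0.249, 0.001], [0.002, -0.002, -1.0]]
ft_force: [0.1, 0.1, 0.0]
width: 0.0482
finger_force: 46.9
```

Emit:
carry_out([
  [[0.12,0.025,0],[0,0,0]],
  [[0.24,0.05,0],[0,0,0]],
  [[0.36,0.075,0],[0,0,0]],
  [[0.48,0.1,0],[0,0,0]],
  [[0.6,0.125,0.005],[0,0,0]],
  [[0.67,0.14,0.005],[0,0,0]],
  [[0.717,0.147,0.008],[0,0,0]],
  [[0.717,0.147,0.008],[0,0,0]],
])

```text
time: 24.47
tcp_pos: [0.5401, 0.094, 0.2003]
eef_rot: [[-0.253, 0.968, -0.004], [0.968, 0.253, 0.001], [0.002, -0.003, -1.0]]
ft_force: [-0.5, -0.4, -0.5]
width: 0.0481
finger_force: 46.9
```

```bash
cat >> h.py <<'E'
ex=np.array([np.cos(np.radians(14.5)),np.sin(np.radians(14.5))]);ey=np.array([-ex[1],ex[0]])
def bx(p): q=np.array(p[:2])-[.6176,.0505];return np.round([q@ex,q@ey],4)
def wb(x,y): return np.array([.6176,.0505])+x*ex+y*ey
E
python3 - <<'E'
from h import *
s=st();print('box',bx(s['tcp_pos']));d=shot('wrist','w10.png');print(blobs(d,'pink',200)[:1]);t=s['tcp_pos'];print(proj(d,[t[0],t[1],t[2]-.0495]))
q=wb(-.062,.056);plan((*q,.130,14.5),(*q,.102,14.5))
E
```

```text
t 24.4667 tcp [0.5401 0.094  0.2003] w 0.04814881762235365 F [-0.5 -0.4 -0.5] q [  2.6  23.1  99.5   0.1  57.6 -12.1]
[[-0.253  0.968 -0.004]
 [ 0.968  0.253  0.001]
 [ 0.002 -0.003 -1.   ]]
box [-0.0641  0.0615]
[(11116, [310.5, 269.5], [254, 200, 119, 130])]
[312.69583756 279.52693741]
0 [[-0.013,0.007,0.235],[0,0,0.001]] rows>=1.7
1 [[0.000,0.000,0.093],[0,0,-0.000]] rows>=0.7
```

View pics/w10.png

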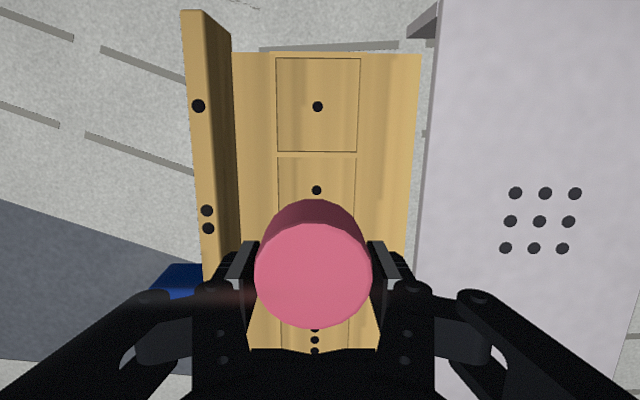

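Run:
```python
from h import *
s=st();d=shot('wrist');t=s['tcp_pos'];print(bx(t),proj(d,[t[0],t[1],.014]),proj(d,[t[0],t[1],.02]))
for p in((317.5,106),(316.5,190)): q=ray(d,*p,.014);print(bx(q))
print('p1 rim', bx(ray(d,276,100,.02)),bx(ray(d,360,100,.02)),bx(ray(d,318,57,.02)),bx(ray(d,318,152,.02)),'roof',bx(ray(d,428,150,.075)))
q=wb(-.062,.056);plan((*q,.102,14.5))
```

```text
t 24.5167 tcp [0.5407 0.0925 0.2005] w 0.047903928165070414 F [-0.8 -0.1 -0.4] q [  2.5  23.1  99.4   0.   57.6 -12.1]
[[-0.252  0.968 -0.003]
 [ 0.968  0.252 -0.   ]
 [ 0.001 -0.003 -1.   ]]
[-0.064   0.0599] [313.37001487 192.27832604] [313.35641115 194.24287591]
[-0.061   0.1263]
[-0.0615  0.0618]
p1 rim [-0.0911  0.1304] [-0.0304  0.1305] [-0.0609  0.1593] [-0.0606  0.0929] roof [0.0033 0.1018]
0 [[-0.009,0.006,0.329],[0,0,0.001]] rows>=2.4
```

Emit:
carry_out([
  [[-0.012,0.009,0.06],[0,0,0]],
  [[-0.012,0.009,0.13],[0,0,0]],
  [[-0.012,0.009,0.2],[0,0,0]],
  [[-0.012,0.009,0.26],[0,0,0]],
  [[-0.012,0.009,0.29],[0,0,0]],
  [[-0.012,0.009,0.3],[0,0,0]],
  [[-0.012,0.009,0.3],[0,0,0]],
  [[-0.012,0.009,0.3],[0,0,0]],
])

```text
time: 25.23
tcp_pos: [0.5464, 0.0875, 0.1124]
eef_rot: [[-0.249, 0.968, 0.001], [0.968, 0.249, -0.0], [-0.0, 0.001, -1.0]]
ft_force: [-0.2, 0.7, -0.6]
width: 0.0482
finger_force: 46.9
```

Run:
```python
from h import *
s=st();print(bx(s['tcp_pos']));plan((*wb(-.0612,.056),.1005,14.5))
```

```text
t 25.2333 tcp [0.5464 0.0875 0.1124] w 0.04822270148629748 F [-0.2  0.7 -0.6] q [  2.   30.6 102.8  -0.   46.5 -12.5]
[[-0.249  0.968  0.001]
 [ 0.968  0.249 -0.   ]
 [-0.     0.001 -1.   ]]
[-0.0597  0.0537]
0 [[0.008,-0.005,0.040],[0,0,-0.001]] rows>=0.3
```

Emit:
carry_out([
  [[0.006,-0.005,0.01],[0,0,0]],
  [[0.006,-0.005,0.02],[0,0,0]],
  [[0.006,-0.005,0.03],[0,0,0]],
  [[0.006,-0.005,0.036],[0,0,0]],
  [[0.006,-0.005,0.036],[0,0,0]],
  [[0.006,-0.005,0.036],[0,0,0]],
])

```text
time: 25.73
tcp_pos: [0.544, 0.0894, 0.101]
eef_rot: [[-0.25, 0.968, -0.0], [0.968, 0.25, -0.0], [-0.0, -0.0, -1.0]]
ft_force: [-0.0, -0.5, -0.4]
width: 0.0481
finger_force: 46.9
```

Emit:
carry_out([
  [[0,0,0.003],[0,0,0]],
  [[0,0,0.005],[0,0,0]],
  [[0,0,0.005],[0,0,0]],
])

```text
time: 25.98
tcp_pos: [0.5446, 0.0895, 0.1007]
eef_rot: [[-0.25, 0.968, 0.001], [0.968, 0.25, 0.0], [-0.0, 0.001, -1.0]]
ft_force: [-1.1, 0.7, 9.5]
width: 0.0482
finger_force: 47.8
```

Emit:
carry_out([
  [[0,0,0],[0,0,0]],
  [[0,0,0],[0,0,0]],
  [[0,0,0],[0,0,0]],
  [[0,0,0],[0,0,0]],
  [[0,0,-0.05],[0,0,0]],
  [[0,0,-0.15],[0,0,0]],
  [[0,0,-0.26],[0,0,0]],
  [[0,0,-0.38],[0,0,0]],
], fingers=0.85)

```text
time: 26.65
tcp_pos: [0.543, 0.0892, 0.2137]
eef_rot: [[-0.25, 0.968, -0.003], [0.968, 0.25, -0.0], [0.001, -0.003, -1.0]]
ft_force: [-0.2, 0.4, -0.5]
width: 0.0726
finger_force: 0.0
```

Run:
```python
from h import *
s=st();d=shot('wrist','w11.png');print(blobs(d,'pink',200)[:1]);a=shot('scene');b=shot('side')
for c in('pink','green','blue'): print(c,blobs(a,c)[:2],blobs(b,c)[:2])
plan((.447,-.274,.235,14.5))
```

```text
t 26.65 tcp [0.543  0.0892 0.2137] w 0.07261446790260262 F [-0.2  0.4 -0.5] q [  2.1  22.3  98.5  -0.   59.4 -12.3]
[[-0.25   0.968 -0.003]
 [ 0.968  0.25  -0.   ]
 [ 0.001 -0.003 -1.   ]]
[(3425, [315.0, 198.5], [283, 162, 67, 70])]
pink [(193, [345.1, 210.7], [337, 204, 17, 15])] [(226, [306.8, 207.9], [300, 200, 15, 17])]
green [(195, [434.8, 366.7], [424, 340, 41, 40]), (172, [251.0, 149.5], [244, 142, 14, 16])] [(379, [336.4, 308.8], [327, 298, 20, 24]), (185, [334.3, 126.2], [321, 121, 28, 12])]
blue [(192, [239.7, 173.2], [232, 165, 15, 17])] [(190, [367.8, 285.2], [359, 279, 18, 14])]
0 [[-0.839,-0.479,-0.047],[0,0,-0.000]] rows>=7.0
0 [[-0.252,-0.144,-0.014],[0,0,-0.000]] rows>=2.1
```

View pics/w11.png

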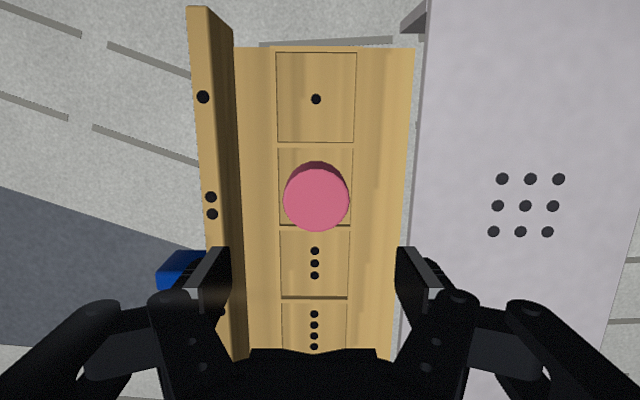

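Pink sits flat in pocket 2, centred at (316,197). Green is next.

Emit:
carry_out([
  [[-0.06,-0.03,-0.02],[0,0,0]],
  [[-0.16,-0.09,-0.047],[0,0,0]],
  [[-0.27,-0.15,-0.047],[0,0,0]],
  [[-0.38,-0.22,-0.047],[0,0,0]],
  [[-0.49,-0.28,-0.047],[0,0,0]],
  [[-0.6,-0.34,-0.047],[0,0,0]],
  [[-0.71,-0.4,-0.047],[0,0,0]],
  [[-0.8,-0.46,-0.047],[0,0,0]],
])

```text
time: 27.47
tcp_pos: [0.4692, -0.1795, 0.2265]
eef_rot: [[-0.249, 0.968, -0.001], [0.968, 0.249, 0.0], [0.001, -0.001, -1.0]]
ft_force: [0.8, -0.0, -0.1]
width: 0.0725
finger_force: 0.0
```

Emit:
carry_out([
  [[-0.1,-0.06,-0.01],[0,0,0]],
  [[-0.2,-0.11,-0.01],[0,0,0]],
  [[-0.29,-0.163,-0.014],[0,0,0]],
  [[-0.291,-0.163,-0.014],[0,0,0]],
  [[-0.291,-0.163,-0.014],[0,0,0]],
])

```text
time: 27.88
tcp_pos: [0.4438, -0.2754, 0.2307]
eef_rot: [[-0.246, 0.969, -0.001], [0.969, 0.246, 0.001], [0.002, -0.001, -1.0]]
ft_force: [-0.7, 0.5, 0.5]
width: 0.0723
finger_force: 0.0
```

Run:
```python
from h import *
s=st();d=shot('wrist','w12.png');g=blobs(d,'green',200)[:1];print(g,blobs(d,'blue',200)[:1])
x,y,w,h=g[0][2];c=(x+w/2,y+h-w/2);p=ray(d,*c,.038);print(c,p)
plan((p[0]+.001,p[1]-.004,.085,14.5))
```

```text
t 27.8833 tcp [ 0.4438 -0.2754  0.2307] w 0.07232019191654944 F [-0.7  0.5  0.5] q [-39.4  19.  101.    0.   60.2 -53.7]
[[-0.246  0.969 -0.001]
 [ 0.969  0.246  0.001]
 [ 0.002 -0.001 -1.   ]]
[(2910, [314.5, 186.4], [285, 155, 60, 63])] [(3253, [432.6, 189.5], [399, 159, 68, 63])]
(315.0, 188.0) [ 0.44496874 -0.27286321  0.038     ]
0 [[-0.011,0.004,0.486],[0,0,-0.002]] rows>=3.5
```

Emit:
carry_out([
  [[-0.011,0.004,0.1],[0,0,0]],
  [[-0.011,0.004,0.2],[0,0,0]],
  [[-0.011,0.004,0.3],[0,0,0]],
  [[-0.011,0.004,0.38],[0,0,0]],
  [[-0.011,0.004,0.44],[0,0,0]],
  [[-0.011,0.004,0.475],[0,0,0]],
  [[-0.011,0.004,0.486],[0,0,0]],
  [[-0.011,0.004,0.486],[0,0,0]],
])

```text
time: 28.6
tcp_pos: [0.4466, -0.2759, 0.0854]
eef_rot: [[-0.251, 0.968, -0.002], [0.968, 0.251, 0.001], [0.002, -0.001, -1.0]]
ft_force: [0.1, 0.9, -0.0]
width: 0.0727
finger_force: 0.0
```

Emit:
carry_out([
  [[0,0,0],[0,0,0]],
  [[0,0,0],[0,0,0]],
  [[0,0,0],[0,0,0]],
  [[0,0,0],[0,0,0]],
  [[0,0,0],[0,0,0]],
  [[0,0,0],[0,0,0]],
], fingers=0, newtons=45)

```text
time: 29.1
tcp_pos: [0.4474, -0.2775, 0.0876]
eef_rot: [[-0.249, 0.968, 0.002], [0.968, 0.249, -0.001], [-0.002, 0.002, -1.0]]
ft_force: [-0.6, 1.8, 6.6]
width: 0.0486
finger_force: 46.7
```

Emit:
carry_out([
  [[0,0,-0.05],[0,0,0]],
  [[0,0,-0.1],[0,0,0]],
  [[0,0,-0.18],[0,0,0]],
  [[0,0,-0.26],[0,0,0]],
  [[0,0,-0.34],[0,0,0]],
  [[0,0,-0.4],[0,0,0]],
  [[0,0,-0.4],[0,0,0]],
])

```text
time: 29.68
tcp_pos: [0.4486, -0.2787, 0.2106]
eef_rot: [[-0.25, 0.968, 0.006], [0.968, 0.25, -0.005], [-0.007, 0.005, -1.0]]
ft_force: [0.7, -0.5, -0.9]
width: 0.0483
finger_force: 47.0
```

Run:
```python
from h import *
s=st();d=shot('wrist','w13.png');print(blobs(d,'green',200)[:1],blobs(d,'blue',200)[:1])
plan((*wb(-.0612,-.014),.205,14.5))
```

```text
t 29.6833 tcp [ 0.4486 -0.2787  0.2106] w 0.048326733189620066 F [ 0.7 -0.5 -0.9] q [-39.3  20.7 101.8  -0.   57.  -53.8]
[[-0.25   0.968  0.006]
 [ 0.968  0.25  -0.005]
 [-0.007  0.005 -1.   ]]
[(12301, [312.6, 258.4], [252, 191, 122, 132])] [(3815, [435.6, 188.5], [399, 155, 74, 68])]
0 [[0.789,0.558,0.011],[0,0,-0.000]] rows>=7.0
0 [[0.084,0.059,0.001],[0,0,-0.000]] rows>=0.7
```

Emit:
carry_out([
  [[0.05,0.036,0],[0,0,0]],
  [[0.13,0.093,0],[0,0,0]],
  [[0.22,0.157,0],[0,0,0]],
  [[0.31,0.222,0],[0,0,0]],
  [[0.4,0.286,0],[0,0,0]],
  [[0.5,0.357,0.005],[0,0,0]],
  [[0.58,0.415,0.008],[0,0,0]],
  [[0.66,0.472,0.01],[0,0,0]],
])

```text
time: 30.4
tcp_pos: [0.534, -0.0482, 0.202]
eef_rot: [[-0.25, 0.968, -0.002], [0.968, 0.25, 0.0], [0.001, -0.002, -1.0]]
ft_force: [0.2, -0.3, -1.2]
width: 0.0479
finger_force: 47.0
```

Emit:
carry_out([
  [[0.08,0.06,0],[0,0,0]],
  [[0.15,0.11,0],[0,0,0]],
  [[0.19,0.14,0],[0,0,0]],
  [[0.203,0.145,0],[0,0,0]],
  [[0.203,0.145,0],[0,0,0]],
  [[0.203,0.145,0],[0,0,0]],
])

```text
time: 30.9
tcp_pos: [0.5605, 0.0193, 0.2024]
eef_rot: [[-0.25, 0.968, -0.002], [0.968, 0.25, -0.0], [-0.0, -0.002, -1.0]]
ft_force: [-0.9, 0.1, -0.1]
width: 0.0481
finger_force: 47.0
```

Run:
```python
from h import *
s=st();print(bx(s['tcp_pos']));d=shot('wrist','w14.png');print(blobs(d,'green',200)[:1])
plan((*wb(-.0612,-.017),.110,14.5))
```

```text
t 30.9 tcp [0.5605 0.0193 0.2024] w 0.04809874547738264 F [-0.9  0.1 -0.1] q [ -5.1  23.8  97.8  -0.   58.4 -19.5]
[[-0.25   0.968 -0.002]
 [ 0.968  0.25  -0.   ]
 [-0.    -0.002 -1.   ]]
[-0.0631 -0.0159]
[(12305, [312.7, 258.3], [252, 191, 122, 132])]
0 [[-0.002,0.007,0.309],[0,0,-0.001]] rows>=2.2
```

Emit:
carry_out([
  [[-0.002,0.004,0.06],[0,0,0]],
  [[-0.002,0.004,0.13],[0,0,0]],
  [[-0.002,0.004,0.2],[0,0,0]],
  [[-0.002,0.004,0.26],[0,0,0]],
  [[-0.002,0.004,0.29],[0,0,0]],
  [[-0.002,0.004,0.3],[0,0,0]],
  [[-0.002,0.004,0.3],[0,0,0]],
  [[-0.002,0.004,0.3],[0,0,0]],
])

```text
time: 31.62
tcp_pos: [0.5631, 0.019, 0.1138]
eef_rot: [[-0.249, 0.968, 0.001], [0.968, 0.249, -0.0], [-0.0, 0.001, -1.0]]
ft_force: [0.2, -0.1, 0.5]
width: 0.0485
finger_force: 47.0
```

Run:
```python
from h import *
s=st();print(bx(s['tcp_pos']));plan((*wb(-.0612,-.017),.100,14.5))
```

```text
t 31.6167 tcp [0.5631 0.019  0.1138] w 0.04851098859374623 F [ 0.2 -0.1  0.5] q [ -5.1  31.1 101.5  -0.   47.4 -19.5]
[[-0.249  0.968  0.001]
 [ 0.968  0.249 -0.   ]
 [-0.     0.001 -1.   ]]
[-0.0607 -0.0169]
0 [[-0.000,-0.002,0.046],[0,0,-0.001]] rows>=0.3
```

Emit:
carry_out([
  [[0,-0.002,0.01],[0,0,0]],
  [[0,-0.002,0.02],[0,0,0]],
  [[0,-0.002,0.03],[0,0,0]],
  [[0,-0.002,0.04],[0,0,0]],
  [[0,-0.002,0.045],[0,0,0]],
  [[0,-0.002,0.048],[0,0,0]],
  [[0,-0.002,0.048],[0,0,0]],
])

```text
time: 32.2
tcp_pos: [0.5626, 0.0196, 0.0996]
eef_rot: [[-0.25, 0.968, 0.001], [0.968, 0.25, 0.0], [-0.0, 0.001, -1.0]]
ft_force: [-1.5, 0.9, 7.5]
width: 0.0481
finger_force: 47.8
```

Emit:
carry_out([
  [[0,0,0],[0,0,0]],
  [[0,0,0],[0,0,0]],
  [[0,0,0],[0,0,0]],
  [[0,0,0],[0,0,0]],
  [[0,0,-0.05],[0,0,0]],
  [[0,0,-0.15],[0,0,0]],
  [[0,0,-0.26],[0,0,0]],
  [[0,0,-0.38],[0,0,0]],
], fingers=0.85)

```text
time: 32.87
tcp_pos: [0.5611, 0.0194, 0.2128]
eef_rot: [[-0.25, 0.968, -0.003], [0.968, 0.25, 0.0], [0.001, -0.003, -1.0]]
ft_force: [0.9, -0.1, -0.3]
width: 0.0726
finger_force: 0.0
```

Run:
```python
from h import *
s=st();d=shot('wrist','w15.png');print(blobs(d,'green',200)[:1],blobs(d,'pink',200)[:1]);a=shot('scene');b=shot('side')
for c in('pink','green','blue'): print(c,blobs(a,c)[:2],blobs(b,c)[:2])
plan((.546,-.256,.235,14.5))
```

```text
t 32.8667 tcp [0.5611 0.0194 0.2128] w 0.0725794000344622 F [ 0.9 -0.1 -0.3] q [ -5.1  23.1  97.1  -0.   59.9 -19.5]
[[-0.25   0.968 -0.003]
 [ 0.968  0.25   0.   ]
 [ 0.001 -0.003 -1.   ]]
[(3653, [315.5, 192.1], [283, 157, 66, 71])] [(4276, [317.0, 97.3], [281, 60, 73, 76])]
pink [(198, [345.0, 211.2], [337, 204, 17, 15])] [(228, [306.9, 207.7], [300, 200, 15, 17])]
green [(249, [320.4, 208.0], [313, 199, 16, 19]), (198, [434.9, 366.5], [424, 340, 42, 40])] [(244, [322.1, 219.0], [314, 210, 17, 19]), (41, [345.3, 124.6], [342, 120, 7, 10])]
blue [(193, [239.7, 173.2], [232, 165, 16, 17])] [(185, [367.9, 285.0], [360, 279, 17, 14])]
0 [[-0.873,-0.288,-0.064],[0,0,-0.000]] rows>=6.6
```

Green is placed and blue has not moved. I'm going to blue.

Emit:
carry_out([
  [[-0.06,-0.02,-0.03],[0,0,0]],
  [[-0.17,-0.055,-0.064],[0,0,0]],
  [[-0.29,-0.095,-0.064],[0,0,0]],
  [[-0.41,-0.135,-0.064],[0,0,0]],
  [[-0.53,-0.175,-0.064],[0,0,0]],
  [[-0.65,-0.215,-0.064],[0,0,0]],
  [[-0.77,-0.255,-0.064],[0,0,0]],
  [[-0.873,-0.288,-0.064],[0,0,0]],
])

```text
time: 33.68
tcp_pos: [0.5426, -0.258, 0.2303]
eef_rot: [[-0.249, 0.968, -0.002], [0.968, 0.249, 0.001], [0.001, -0.002, -1.0]]
ft_force: [1.6, 0.4, 0.5]
width: 0.0725
finger_force: 0.0
```

Emit:
carry_out([
  [[0,0,0],[0,0,0]],
  [[0,0,0],[0,0,0]],
  [[0,0,0],[0,0,0]],
])

```text
time: 33.93
tcp_pos: [0.5429, -0.2552, 0.2305]
eef_rot: [[-0.249, 0.969, -0.002], [0.969, 0.249, 0.002], [0.002, -0.002, -1.0]]
ft_force: [0.0, -0.2, -0.4]
width: 0.0725
finger_force: 0.0
```

Run:
```python
from h import *
s=st();d=shot('wrist','w16.png');g=blobs(d,'blue',200)[:1];print(g)
x,y,w,h=g[0][2];c=(x+w/2,y+h-w/2);p=ray(d,*c,.038);print(c,p)
plan((p[0]+.001,p[1]-.004,.085,14.5))
```

```text
t 33.9333 tcp [ 0.5429 -0.2552  0.2305] w 0.07246230579546677 F [ 0.  -0.2 -0.4] q [-31.8  24.8  91.2   0.   64.2 -46.2]
[[-0.249  0.969 -0.002]
 [ 0.969  0.249  0.002]
 [ 0.002 -0.002 -1.   ]]
[(2885, [314.4, 185.0], [285, 153, 60, 64])]
(315.0, 187.0) [ 0.54370711 -0.25171284  0.038     ]
0 [[-0.005,0.004,0.486],[0,0,-0.000]] rows>=3.5
```

Emit:
carry_out([
  [[-0.005,0.004,0.1],[0,0,0]],
  [[-0.005,0.004,0.2],[0,0,0]],
  [[-0.005,0.004,0.3],[0,0,0]],
  [[-0.005,0.004,0.38],[0,0,0]],
  [[-0.005,0.004,0.44],[0,0,0]],
  [[-0.005,0.004,0.475],[0,0,0]],
  [[-0.005,0.004,0.486],[0,0,0]],
  [[-0.005,0.004,0.486],[0,0,0]],
])

```text
time: 34.65
tcp_pos: [0.5452, -0.2559, 0.0856]
eef_rot: [[-0.251, 0.968, -0.001], [0.968, 0.251, 0.001], [0.001, -0.001, -1.0]]
ft_force: [1.0, -0.1, 0.5]
width: 0.0727
finger_force: 0.0
```

Emit:
carry_out([
  [[0,0,0],[0,0,0]],
  [[0,0,0],[0,0,0]],
  [[0,0,0],[0,0,0]],
  [[0,0,0],[0,0,0]],
  [[0,0,0],[0,0,0]],
  [[0,0,0],[0,0,0]],
], fingers=0, newtons=45)

```text
time: 35.15
tcp_pos: [0.5463, -0.2574, 0.0878]
eef_rot: [[-0.25, 0.968, 0.002], [0.968, 0.25, -0.001], [-0.002, 0.002, -1.0]]
ft_force: [-0.1, 0.7, 7.1]
width: 0.048
finger_force: 47.2
```

Emit:
carry_out([
  [[0,0,-0.05],[0,0,0]],
  [[0,0,-0.1],[0,0,0]],
  [[0,0,-0.18],[0,0,0]],
  [[0,0,-0.26],[0,0,0]],
  [[0,0,-0.34],[0,0,0]],
  [[0,0,-0.4],[0,0,0]],
  [[0,0,-0.4],[0,0,0]],
])

```text
time: 35.73
tcp_pos: [0.5474, -0.2584, 0.2108]
eef_rot: [[-0.25, 0.968, 0.007], [0.968, 0.25, -0.004], [-0.006, 0.006, -1.0]]
ft_force: [0.4, -1.5, -0.8]
width: 0.048
finger_force: 46.9
```

Run:
```python
from h import *
s=st();d=shot('wrist','w17.png');print(blobs(d,'blue',200)[:1])
plan((*wb(-.0612,-.086),.205,14.5))
```

```text
t 35.7333 tcp [ 0.5474 -0.2584  0.2108] w 0.04803457892067678 F [ 0.4 -1.5 -0.8] q [-31.8  26.2  92.   -0.   61.3 -46.2]
[[-0.25   0.968  0.007]
 [ 0.968  0.25  -0.004]
 [-0.006  0.006 -1.   ]]
[(12272, [312.7, 254.9], [252, 188, 122, 131])]
0 [[0.649,0.282,0.012],[0,0,-0.001]] rows>=5.1
```

Emit:
carry_out([
  [[0.06,0.026,0],[0,0,0]],
  [[0.15,0.065,0],[0,0,0]],
  [[0.25,0.11,0],[0,0,0]],
  [[0.35,0.154,0],[0,0,0]],
  [[0.45,0.198,0],[0,0,0]],
  [[0.55,0.242,0.005],[0,0,0]],
  [[0.62,0.273,0.01],[0,0,0]],
  [[0.642,0.282,0.012],[0,0,0]],
])

```text
time: 36.45
tcp_pos: [0.5784, -0.0459, 0.201]
eef_rot: [[-0.252, 0.968, -0.002], [0.968, 0.252, 0.002], [0.002, -0.002, -1.0]]
ft_force: [0.3, -0.4, -1.4]
width: 0.0482
finger_force: 46.8
```

Emit:
carry_out([
  [[0,0,0],[0,0,0]],
  [[0,0,0],[0,0,0]],
  [[0,0,0],[0,0,0]],
])

```text
time: 36.7
tcp_pos: [0.5789, -0.0505, 0.2021]
eef_rot: [[-0.249, 0.968, -0.001], [0.968, 0.249, -0.001], [-0.0, -0.001, -1.0]]
ft_force: [-0.4, 0.5, -0.2]
width: 0.0481
finger_force: 46.8
```

Run:
```python
from h import *
s=st();print(bx(s['tcp_pos']));d=shot('wrist','w18.png');print(blobs(d,'blue',200)[:1])
plan((*wb(-.0612,-.088),.110,14.5))
```

```text
t 36.7 tcp [ 0.5789 -0.0505  0.2021] w 0.0480700135944197 F [-0.4  0.5 -0.2] q [-11.8  25.3  95.3  -0.   59.5 -26.2]
[[-0.249  0.968 -0.001]
 [ 0.968  0.249 -0.001]
 [-0.    -0.001 -1.   ]]
[-0.0628 -0.0881]
[(12289, [312.7, 254.9], [252, 188, 122, 131])]
0 [[0.001,0.005,0.307],[0,0,-0.001]] rows>=2.2
```

Emit:
carry_out([
  [[0.001,0.002,0.06],[0,0,0]],
  [[0.001,0.002,0.13],[0,0,0]],
  [[0.001,0.002,0.2],[0,0,0]],
  [[0.001,0.002,0.26],[0,0,0]],
  [[0.001,0.002,0.29],[0,0,0]],
  [[0.001,0.002,0.3],[0,0,0]],
  [[0.001,0.002,0.3],[0,0,0]],
  [[0.001,0.002,0.3],[0,0,0]],
])

```text
time: 37.42
tcp_pos: [0.5802, -0.0496, 0.1132]
eef_rot: [[-0.249, 0.968, 0.001], [0.968, 0.249, -0.0], [-0.001, 0.001, -1.0]]
ft_force: [0.0, 0.4, 0.1]
width: 0.0482
finger_force: 46.9
```

Run:
```python
from h import *
s=st();print(bx(s['tcp_pos']));plan((*wb(-.0612,-.088),.100,14.5))
```

```text
t 37.4167 tcp [ 0.5802 -0.0496  0.1132] w 0.048187833862326696 F [0.  0.4 0.1] q [-11.7  32.2  99.   -0.   48.7 -26.1]
[[-0.249  0.968  0.001]
 [ 0.968  0.249 -0.   ]
 [-0.001  0.001 -1.   ]]
[-0.0612 -0.0875]
0 [[-0.002,0.000,0.044],[0,0,-0.001]] rows>=0.3
```

Emit:
carry_out([
  [[-0.002,0,0.01],[0,0,0]],
  [[-0.002,0,0.02],[0,0,0]],
  [[-0.002,0,0.03],[0,0,0]],
  [[-0.002,0,0.038],[0,0,0]],
  [[-0.002,0,0.043],[0,0,0]],
  [[-0.002,0,0.046],[0,0,0]],
  [[-0.002,0,0.046],[0,0,0]],
])

```text
time: 38.0
tcp_pos: [0.5803, -0.0493, 0.0997]
eef_rot: [[-0.25, 0.968, 0.001], [0.968, 0.25, 0.0], [-0.0, 0.001, -1.0]]
ft_force: [-1.8, 1.3, 8.5]
width: 0.0481
finger_force: 47.8
```

Emit:
carry_out([
  [[0,0,0],[0,0,0]],
  [[0,0,0],[0,0,0]],
  [[0,0,0],[0,0,0]],
  [[0,0,0],[0,0,0]],
  [[0,0,-0.05],[0,0,0]],
  [[0,0,-0.15],[0,0,0]],
  [[0,0,-0.28],[0,0,0]],
  [[0,0,-0.45],[0,0,0]],
], fingers=0.85)

```text
time: 38.67
tcp_pos: [0.5786, -0.0493, 0.2242]
eef_rot: [[-0.25, 0.968, -0.004], [0.968, 0.25, 0.001], [0.002, -0.004, -1.0]]
ft_force: [0.7, -0.0, 0.2]
width: 0.0725
finger_force: 0.0
```

Run:
```python
from h import *
s=st();d=shot('wrist','w19.png')
plan((.51,0,.24,60),(.464,.0155,.22,104.5),(.464,.0155,.109,104.5))
```

```text
t 38.6667 tcp [ 0.5786 -0.0493  0.2242] w 0.07251681853153434 F [ 0.7 -0.   0.2] q [-11.7  23.8  94.   -0.   62.4 -26.1]
[[-0.25   0.968 -0.004]
 [ 0.968  0.25   0.001]
 [ 0.002 -0.004 -1.   ]]
0 [[0.223,-0.194,-0.022],[0,0,-0.506]] rows>=6.4
1 [[0.159,-0.032,0.067],[0,0,-0.494]] rows>=6.2
2 [[0.000,0.000,0.370],[0,0,-0.000]] rows>=2.7
```

View pics/w19.png

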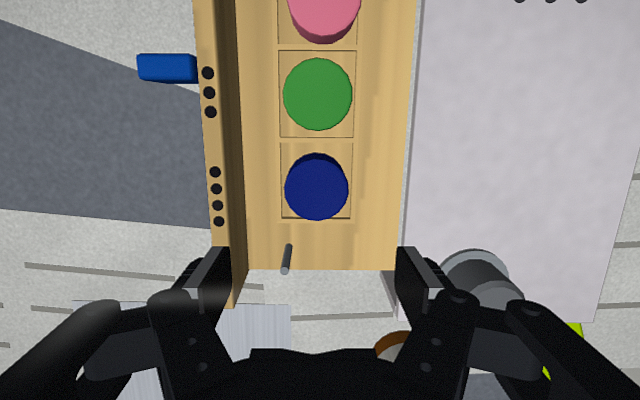

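All three soaps lie flat in their pockets: blue at (316,187), green at (317,94) and pink above. The drawer can now be shut.

Emit:
carry_out([
  [[0.03,-0.03,-0.02],[0,0,-0.07]],
  [[0.07,-0.06,-0.022],[0,0,-0.14]],
  [[0.11,-0.1,-0.022],[0,0,-0.22]],
  [[0.15,-0.13,-0.022],[0,0,-0.29]],
  [[0.19,-0.16,-0.022],[0,0,-0.36]],
  [[0.223,-0.194,-0.022],[0,0,-0.43]],
  [[0.223,-0.194,-0.022],[0,0,-0.506]],
  [[0.223,-0.194,-0.022],[0,0,-0.506]],
])

```text
time: 39.38
tcp_pos: [0.5059, 0.0012, 0.2307]
eef_rot: [[-0.868, 0.496, -0.001], [0.496, 0.868, -0.0], [0.001, -0.0, -1.0]]
ft_force: [0.0, 0.2, 0.3]
width: 0.0726
finger_force: 0.0
```

Emit:
carry_out([
  [[0.03,-0.01,0.01],[0,0,-0.07]],
  [[0.06,-0.01,0.02],[0,0,-0.14]],
  [[0.09,-0.02,0.03],[0,0,-0.22]],
  [[0.12,-0.02,0.04],[0,0,-0.29]],
  [[0.159,-0.032,0.05],[0,0,-0.36]],
  [[0.159,-0.032,0.06],[0,0,-0.43]],
  [[0.159,-0.032,0.067],[0,0,-0.494]],
  [[0.159,-0.032,0.067],[0,0,-0.494]],
])

```text
time: 40.05
tcp_pos: [0.4608, 0.0161, 0.2105]
eef_rot: [[-0.968, -0.249, -0.0], [-0.249, 0.968, -0.0], [0.0, -0.0, -1.0]]
ft_force: [-0.7, 0.5, -0.1]
width: 0.0728
finger_force: 0.0
```

Run:
```python
from h import *
s=st();d=shot('wrist','w20.png');print(blobs(d,'pullb',200)[:1])
plan((.463,.0150,.109,104.5))
```

```text
t 40.05 tcp [0.4608 0.0161 0.2105] w 0.07282656300943587 F [-0.7  0.5 -0.1] q [  -6.6   16.   109.6   -0.    54.5 -111. ]
[[-0.968 -0.249 -0.   ]
 [-0.249  0.968 -0.   ]
 [ 0.    -0.    -1.   ]]
[(1381, [310.9, 213.9], [299, 183, 24, 62])]
0 [[-0.006,-0.005,0.339],[0,0,-0.004]] rows>=2.4
```

Emit:
carry_out([
  [[-0.006,-0.005,0.1],[0,0,0]],
  [[-0.006,-0.005,0.2],[0,0,0]],
  [[-0.006,-0.005,0.28],[0,0,0]],
  [[-0.006,-0.005,0.32],[0,0,0]],
  [[-0.006,-0.005,0.335],[0,0,0]],
  [[-0.006,-0.005,0.335],[0,0,0]],
])

```text
time: 40.6
tcp_pos: [0.4627, 0.0151, 0.1095]
eef_rot: [[-0.969, -0.246, -0.002], [-0.246, 0.969, 0.0], [0.002, 0.001, -1.0]]
ft_force: [0.3, 0.9, 0.5]
width: 0.0727
finger_force: 0.0
```

Emit:
carry_out([
  [[0,0,0],[0,0,0]],
  [[0,0,0],[0,0,0]],
  [[0,0,0],[0,0,0]],
  [[0,0,0],[0,0,0]],
  [[0,0,0],[0,0,0]],
  [[0,0,0],[0,0,0]],
  [[0,0,0],[0,0,0]],
], fingers=0, newtons=40)

```text
time: 41.18
tcp_pos: [0.4632, 0.0153, 0.1112]
eef_rot: [[-0.969, -0.249, 0.001], [-0.249, 0.969, 0.0], [-0.001, -0.0, -1.0]]
ft_force: [-1.3, 1.1, 5.7]
width: 0.0157
finger_force: 38.9
```

Emit:
carry_out([
  [[-0.015,0,0],[0,0,0]],
  [[-0.04,0,0],[0,0,0]],
  [[-0.07,0,0],[0,0,0]],
  [[-0.1,0,0],[0,0,0]],
  [[-0.13,0,0],[0,0,0]],
  [[-0.16,0,0],[0,0,0]],
  [[-0.19,0,0],[0,0,0]],
  [[-0.22,0,0],[0,0,0]],
])

```text
time: 41.85
tcp_pos: [0.5271, 0.0314, 0.1112]
eef_rot: [[-0.968, -0.249, 0.0], [-0.249, 0.968, -0.001], [-0.0, -0.001, -1.0]]
ft_force: [-2.1, -2.8, 5.5]
width: 0.0156
finger_force: 39.0
```

Emit:
carry_out([
  [[-0.03,0,0],[0,0,0]],
  [[-0.06,0,0],[0,0,0]],
  [[-0.09,0,0],[0,0,0]],
  [[-0.12,0,0],[0,0,0]],
  [[-0.145,0,0],[0,0,0]],
  [[-0.165,0,0],[0,0,0]],
  [[-0.18,0,0],[0,0,0]],
  [[-0.185,0,0],[0,0,0]],
])

```text
time: 42.52
tcp_pos: [0.5818, 0.0452, 0.1112]
eef_rot: [[-0.968, -0.249, 0.002], [-0.249, 0.968, -0.001], [-0.002, -0.001, -1.0]]
ft_force: [-2.1, -4.7, 7.1]
width: 0.0154
finger_force: 39.9
```

Emit:
carry_out([
  [[-0.004,0,0],[0,0,0]],
  [[-0.008,0,0],[0,0,0]],
  [[-0.012,0,0],[0,0,0]],
  [[-0.016,0,0],[0,0,0]],
  [[-0.02,0,0],[0,0,0]],
  [[-0.02,0,0],[0,0,0]],
])

```text
time: 43.02
tcp_pos: [0.5843, 0.0459, 0.1112]
eef_rot: [[-0.968, -0.25, -0.004], [-0.25, 0.968, -0.002], [0.004, -0.001, -1.0]]
ft_force: [-7.3, -8.2, 14.1]
width: 0.0156
finger_force: 40.9
```

Emit:
carry_out([
  [[-0.004,0,0],[0,0,0]],
  [[-0.008,0,0],[0,0,0]],
  [[-0.012,0,0],[0,0,0]],
  [[-0.012,0,0],[0,0,0]],
])

```text
time: 43.35
tcp_pos: [0.5848, 0.046, 0.1111]
eef_rot: [[-0.968, -0.25, -0.01], [-0.25, 0.968, -0.003], [0.01, -0.001, -1.0]]
ft_force: [-15.8, -13.1, 22.4]
width: 0.0151
finger_force: 42.1
```

Emit:
carry_out([
  [[0.01,0,0],[0,0,0]],
  [[0.018,0,0],[0,0,0]],
  [[0.018,0,0],[0,0,0]],
])

```text
time: 43.6
tcp_pos: [0.5842, 0.0458, 0.1111]
eef_rot: [[-0.968, -0.249, 0.0], [-0.249, 0.968, -0.001], [0.0, -0.001, -1.0]]
ft_force: [-2.2, -6.0, 9.1]
width: 0.0155
finger_force: 40.2
```

Emit:
carry_out([
  [[0,0,0],[0,0,0]],
  [[0,0,0],[0,0,0]],
  [[0,0,0],[0,0,0]],
  [[0,0,0],[0,0,0]],
  [[0,0,-0.1],[0,0,0]],
  [[0,0,-0.22],[0,0,0]],
  [[0,0,-0.36],[0,0,0]],
  [[0,0,-0.48],[0,0,0]],
], fingers=1)

```text
time: 44.27
tcp_pos: [0.5843, 0.047, 0.256]
eef_rot: [[-0.968, -0.25, -0.0], [-0.25, 0.968, 0.0], [0.0, 0.0, -1.0]]
ft_force: [0.9, 0.1, -0.5]
width: 0.0856
finger_force: 0.0
```

Emit:
carry_out([
  [[0,0,0],[0,0,0]],
  [[0,0,0],[0,0,0]],
  [[0,0,0],[0,0,0]],
])

```text
time: 44.52
tcp_pos: [0.5841, 0.0469, 0.2539]
eef_rot: [[-0.968, -0.25, -0.001], [-0.25, 0.968, 0.0], [0.001, 0.0, -1.0]]
ft_force: [-1.0, 0.1, -0.1]
width: 0.0854
finger_force: 0.0
```

```bash
python3 - <<'E'
from h import *
s=st();d=shot('wrist','w21.png');a=shot('scene','scene2.png')
print('pull now',proj(d,[.589,.0437,.075]),blobs(d,'pullb',200)[:1],'scene pull',blobs(a,'pullb')[-1:])
l=ray(d,320,200,.075)
E
python3 - <<'E'
import cv2,numpy as np
w=cv2.imread('pics/w21.png');c=cv2.imread('pics/scene2.png')[150:320,180:500]
c=cv2.resize(c,None,fx=1.25,fy=1.25)
o=np.zeros((250+212+8,640,3),np.uint8);o[:250]=w[:250];o[258:,:400]=c[:212]
cv2.imwrite('pics/fin.png',o)
E
```

```text
t 44.5167 tcp [0.5841 0.0469 0.2539] w 0.08537681965717973 F [-1.   0.1 -0.1] q [  -2.2   22.2   91.7    0.    66.1 -106.6]
[[-0.968 -0.25  -0.001]
 [-0.25   0.968  0.   ]
 [ 0.001  0.    -1.   ]]
pull now [308.57244445 200.64618304] [(933, [311.2, 194.6], [302, 169, 20, 51])] scene pull [(34, [324.5, 211.1], [322, 206, 5, 10])]
```

View pics/fin.png

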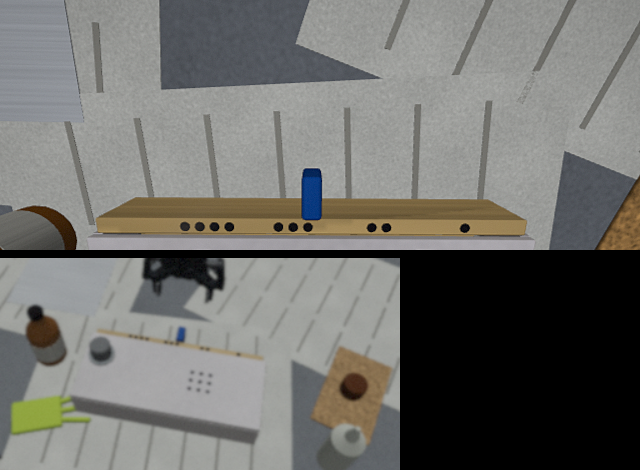

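The drawer is back where it started: the pull is at (324.5,211.1) in the scene view, as at the start. The cured soap is on the mat and both bottles are standing, so I'm handing the job in.

```bash
python3 -c "
from cell import arm
print(arm.finish_job())"
```

```text
the job is handed in; nothing more can be done
None
```

The job is handed in, with no verdict shown: the catch was holding, so I gave the knob one 0.4 rad turn anticlockwise; the single cured soap lies on the mat, pink, green and blue lie in pockets 2, 3 and 4, pocket 1 is empty because there was no cream soap, the drawer is pushed fully shut, and I did not touch the bottles.

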